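# Present a blood tube over the mirror of a tube viewer

## Robot

A 6-joint arm with a two-finger parallel gripper is mounted at the origin on a cart in front of the work surface, level with it; the furniture and walls round the work are solid. World frame = base frame: x ahead of the robot, y to its left, z up, the work surface at z = 0. Lengths are in m, angles in rad, forces in N, time in s.
With the tool pointing down it reaches from about 0.425 to 0.95 m from the base axis. Payload 14.7 kg.
Tool frame: the origin (TCP) lies midway between the tips of the shut fingers; the grasp point (between the pads) lies arm.grip_depth behind it (arm.grip_depth is the distance from the TCP to the grasp point, in m); z points along the fingers, y is the direction in which the jaws open and shut (so a half turn about z gives the same grasp; the last joint's range is limited). The gripper opens to 85 mm and grips with 20 to 120 N. Pads are 22 mm wide; open, the fingers measure 114 mm over their backs; the gripper's body (76 mm by 85 mm) begins 54 mm behind the grasp point. The pads swing forward as they close: fully open they stand 13 mm farther back than shut.
Start: joints at [1.228, 0.48, 1.596, -0, 1.065, -0.047], TCP at [0.189, 0.622, 0.231] pointing down, gripper open.
Joint ranges: [-2.75, 2.75], [-0.82, 2.05], [0.23, 2.67], [-1.56, 4.7], [0.09, 2.69], [-2.92, 2.92]. Speed limits (rad/s): [1.89, 1.89, 2.39, 3.01, 3.01, 3.01].

## Interface

Orientations are given as a unit quaternion [x, y, z, w].
In Python, from cell import arm gives the robot as it stands. The module is installed in compiled form; this text tells all that it offers.
- The arm moves only by the tool send_rows, never from a script. Its argument "moves" is text: rows parted by semicolons, each of 7 numbers parted by spaces: the turn, a rotation vector about the tool's x, y, z in rad, then the shift along the tool's x, y, z in m, then the closure, from -1 (fully open) to 1 (shut), so that 0 is half open. In form: rx ry rz dx dy dz gripper; .... A call has 1 to 5 rows; each row is the pose to reach, as a shift and turn from the pose measured when the call began, along the tool's axes at that moment; what a row does not reach only later rows make up. A row lasts 1/8 s, in which the tool goes at most 62.5 mm and 10.7 degrees, less where a joint would pass 70% of its speed; a pose out of reach is approached as far as the arm can. A call with a gripper value outside its range is refused whole. The fingers move at their own pace and stop on an object; "grip_force" is the grip in N (left out, the last holds). Time passes only in rows, so rows that repeat a pose let the fingers close. It gives the time, the measured TCP pose, the force and the opening at its end, in the units of the state.
- arm.state(): the state, without advancing time (a new reading comes with each control period).
- arm.read_camera(name): name is "scene" or "side" or "wrist"; returns a dict with "image" (480x640x3 uint8, red, green, blue), "range_z" (480x640 float32, m along the optical axis (not along the pixel's ray), 0 where there is no reading), "K" (3x3 intrinsics, pixels), "world_to_cam" (4x4, takes a point from world to camera coordinates). Camera axes: x right, y down, z forward; pixel columns grow to the right and rows downward; lengths in m; the calibration is good to about 2 mm. The wrist camera is an equidistant fisheye: a pixel r from the principal point sees the ray r / f radians off the axis. A picture is of the moment at which its call begins.
- arm.job_done(): hands the job in, once; it reports no verdict.
The state is a dict: "time": time; "joints": joint angles; "dq": joint speeds; "joint_efforts": joint torques, N m; "eef_pos": TCP position; "eef_rot": TCP orientation; "force": force on the tool from outside, world axes, zero at the start; "ft_torque": the same for the moment, N m; "gripper_width": finger opening in m.
Only numpy, scipy, OpenCV 4.12 (cv2) and the standard library are available. Lean on these libraries where they do the work, as an engineer would, in place of code of your own. Each camera call takes 0.05 s, during which the arm holds its last target.

## Task

A colleague wants to read a blood tube in the magnifying mirror of the lamp-lit tube viewer: first turn the viewer's brightness dial to 7 on its scale of 0 to 10, then draw the tube that stands alone in the back row straight up out of the rack. Hold it cap up, leaning about 40 degrees from upright, with its rounded end in the air about 50 mm above the middle of the mirror; it may lean to any side that keeps clear of the lamp, and must not touch the viewer. Finish while still holding it there motionless, with the rack, the other tubes and the dropper bottles left where they stand.

Things in the scene. Friction and masses are not known exactly. Their poses are not given: they have to be found in the camera images.
- dial (a joint): Brightness dial, rad, clockwise from above: 0 = setting 0, 4.712 = setting 10 (0.4712 a setting; 7 = 3.299), stops at both ends, friction 0.03 N m, stays put. Starts below 7. Eleven white ticks 27 degrees apart round it, 0, 5 and 10 longer, no figures: 0 lies front-left, 5 straight to the viewer's back, 10 front-right.
- dial_grip (a point): On the dial's upright axis, half-way up its grip bar; x along the bar to the end with the white pointer line, z up. Black bar 36 mm long, 12 mm thick, its top 11 mm above this point; below it a round skirt 41 mm across, its top 13 mm below this point. The viewer's flat top lies 19 mm below this point. At the front of the viewer, right of its middle.
- mirror (a point): Centre of the viewer's round concave mirror, 52 mm above the bench; x to the back of the viewer, y to its left, z up. Mirror 88 mm across, its black rim 102 mm across and at most 1 mm above this point. The dial's axis is 94 mm in front of this point and 26 mm to the right.
- viewer: Tube viewer, fixed: white box 220 mm deep, 150 wide, 46 high; origin under its centre, x to its back. Mirror centre at x = +22 mm. A neck at x = +88 to +106 mm, y = 0, 264 mm high, carries a round lamp hood 70 mm across over the mirror's rear: at x = +20 to +92 mm, lowest edge 185 mm above the bench.
- tube_mid (a point): Middle of the tube to present, half-way up: a capped round-bottomed blood tube, 88 mm long, body 13 mm across, cap 16 mm across over the top 14 mm (cap's middle 37 mm above this point); z along the tube to the cap. About 12 g. It stands alone in the back row (farther from the robot) and pulls straight up out of its hole.
- tube_end (a point): Rounded lower end of the same tube, on its axis, 44 mm below its middle; at the start it rests on the rack's floor, 4 mm above the bench.
- rack: Loose tube rack, 70 mm deep, 156 long, 0.6 kg; origin at the centre of its underside, y along it, x from front row to back row. Upper plate ends 48 mm, end plates 56 mm above the bench. Two rows of five 15 mm holes, 28 mm apart; rows at x = -16 and +16 mm. The wanted tube stands at x = +16 mm, y = 0, the middle of the back row.
- centrifuge: Bench centrifuge, fixed, always in the same place right of the work: closed beige box 348 mm deep, 310 wide, 202 high, origin under its centre. Only an obstacle; nothing is done to it. Swing over or round it.
- tube_b: Another blood tube of the same size, in the front row at y = -56 mm of the rack; origin at its rounded end, z to the cap. Leave it standing.
- tube_c: Another blood tube of the same size, in the front row at y = -28 mm of the rack. Leave it standing.
- tube_d: Another blood tube of the same size, in the front row at y = +56 mm of the rack. Leave it standing.
- dropper_a: Dropper bottle, 31 mm across, 78 mm high, standing behind the work; origin at the centre of its foot. Leave it alone.
- dropper_b: Dropper bottle, 29 mm across, 72 mm high, standing behind the work; origin at the centre of its foot. Leave it alone.
Not all that is in view belongs to the job. What is shaped like the part that bears tube_mid but purple is not meant. What is shaped like the tube_c but yellow is not meant.

How it is judged:
By the outcome, as a careful person would: the job done as asked, in the order asked, and still so for the second after the job is handed in, while the arm keeps its last pose, push and grip.
It also fails if it takes over 72 s, if anything falls off the work surface, if the arm or the gripper's body presses on something with over 40 N, if the wrist force passes 120 N, or if a joint passes its speed limit or range.

## Working session

There is one attempt and no reset: what is moved stays moved. The work goes in short steps, Python scripts to look and compute and a tool call to move; the robot and the scene stay as the last step left them, time stands still between calls to the robot, and variables do not carry over. Pictures are saved under pics/ and viewed, and the job is handed in when it is done.

Besides the shell and the picture viewer there is one more tool, called after ">>>" by a JSON object that holds its "method" and its "body", one argument or row to a line. send_rows: Moves the arm, as the interface text tells. Its arguments: {"type":"object","properties":{"moves":{"type":"string"},"grip_force":{"type":"number"}},"required":["moves"]}

```bash
mkdir -p pics; python3 - <<'E'
from cell import arm
import cv2,numpy as np
s=arm.state();print(s, arm.grip_depth)
for n in("scene","side","wrist"):
    c=arm.read_camera(n);cv2.imwrite(f"pics/{n}0.png",c["image"][:,:,::-1]);np.savez(f"{n}0.npz",**c)
    print(n,c["K"].round(1).tolist(),c["world_to_cam"].round(3).tolist())
E
```

```text
{'time': 0.0, 'joints': array([ 1.22841990e+00,  4.80844888e-01,  1.59689270e+00,  2.82670196e-06,
        1.06510673e+00, -4.65982966e-02]), 'dq': array([ 0.00143972,  0.00039316,  0.00038558, -0.0006569 ,  0.00213962,
        0.00043517]), 'joint_efforts': array([ 2.25047159e-03, -9.50678086e+01, -4.30182552e+01,  1.65058118e-04,
        1.19914860e-02,  2.97918132e-05]), 'eef_pos': array([0.18929856, 0.62137626, 0.23065691]), 'eef_rot': array([ 1.47351217e-01,  9.89084034e-01, -6.13795020e-04, -1.22163416e-04]), 'force': array([ 0.45885903, -0.4054931 ,  0.65423873]), 'ft_torque': array([ 0.00033288, -0.00607058, -0.04129422]), 'gripper_width': 0.08554372150846393} 0.0187
scene [[575.5, 0.0, 315.4], [0.0, 575.5, 243.0], [0.0, 0.0, 1.0]] [[-0.441, -0.897, 0.019, 0.364], [-0.521, 0.239, -0.819, 0.298], [0.73, -0.372, -0.573, 1.139], [0.0, 0.0, 0.0, 1.0]]
side [[455.7, 0.0, 322.5], [0.0, 455.7, 239.7], [0.0, 0.0, 1.0]] [[-0.904, -0.428, -0.003, 0.534], [-0.15, 0.322, -0.935, 0.116], [0.401, -0.844, -0.355, 0.99], [0.0, 0.0, 0.0, 1.0]]
wrist [[371.6, 0.0, 314.2], [0.0, 371.6, 239.4], [0.0, 0.0, 1.0]] [[0.292, 0.956, -0.001, -0.649], [0.91, -0.278, 0.308, -0.04], [0.294, -0.091, -0.951, 0.381], [0.0, 0.0, 0.0, 1.0]]
```

View pics/scene0.png

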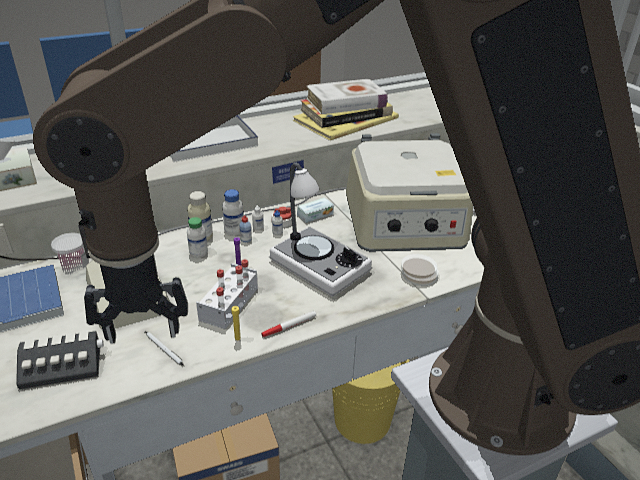

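View pics/side0.png

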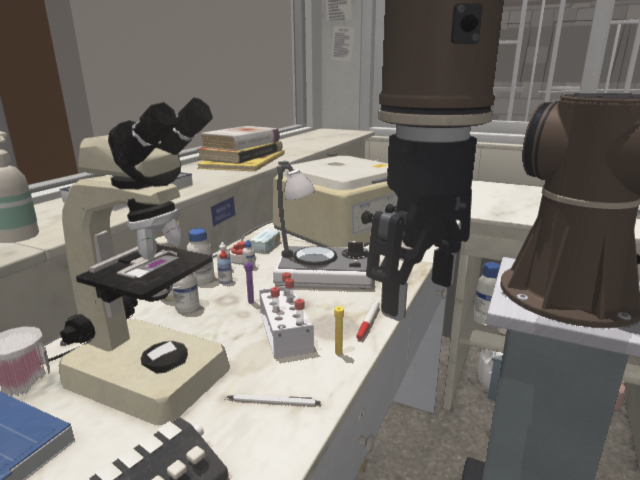

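View pics/wrist0.png

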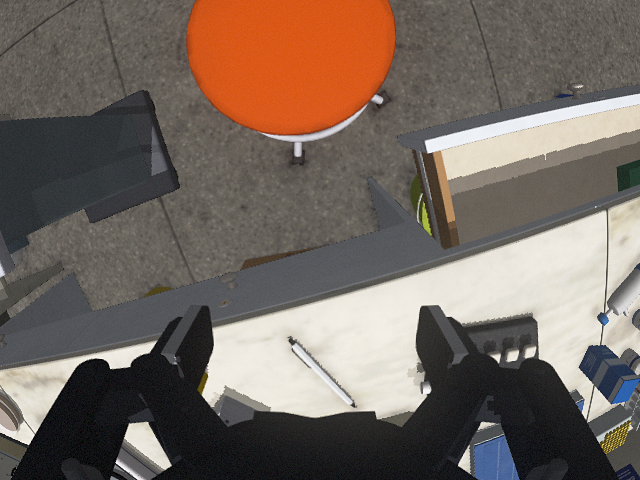

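The scene camera shows the viewer (320,262), its dial (348,260), the rack (228,297), the red-capped tubes, a purple decoy (238,250) and a yellow one (236,323). Next I look at enlarged crops.

```bash
python3 - <<'E'
import cv2,numpy as np
a=cv2.imread("pics/scene0.png")
cv2.imwrite("pics/c1.png",cv2.resize(a[225:345,185:285],None,fx=5,fy=5,interpolation=cv2.INTER_CUBIC))
cv2.imwrite("pics/c2.png",cv2.resize(a[160:300,260:390],None,fx=4.2,fy=4.2,interpolation=cv2.INTER_CUBIC))
b=cv2.imread("pics/side0.png")
cv2.imwrite("pics/c3.png",cv2.resize(b[220:365,240:390],None,fx=4,fy=4,interpolation=cv2.INTER_CUBIC))
E
```

```text
(no output)
```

View pics/c1.png

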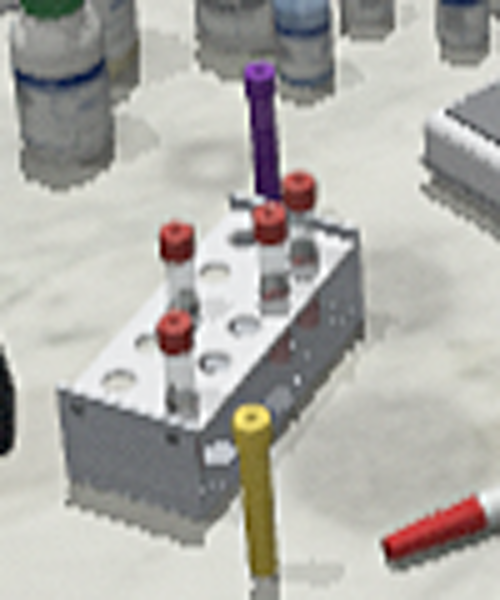

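View pics/c2.png

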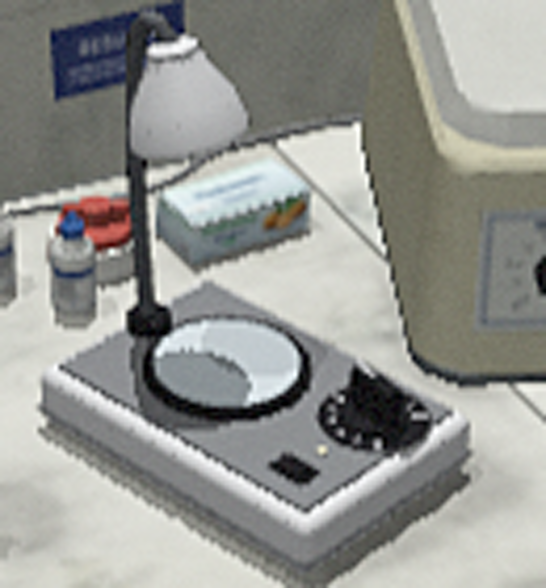

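View pics/c3.png

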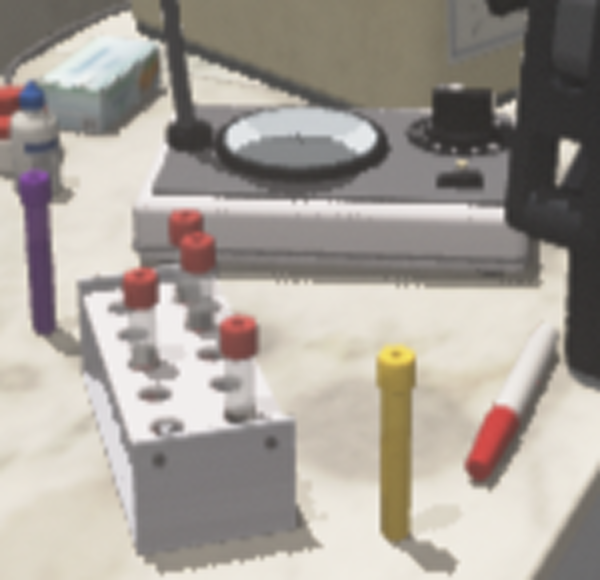

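Things that could be taken for the target in the scene picture: the purple tube (237,239), the yellow tube (235,309), and the front-row red tubes (245,262), (239,269) and (220,291). The lone red tube in the back row is at (220,273), and the crop confirms it: it has no neighbours in the row farther from the robot. Now I measure.

```bash
cat > h.py <<'E'
import numpy as np,cv2
def load(n): return dict(np.load(n+".npz"))
def ray(c,u,v):
    R=c["world_to_cam"][:3,:3];t=c["world_to_cam"][:3,3]
    K=c["K"];x=(u-K[0,2])/K[0,0];y=(v-K[1,2])/K[1,1]
    d=R.T@np.array([x,y,1.]);return -R.T@t,d
def onplane(c,u,v,z):
    o,d=ray(c,u,v);return o+d*(z-o[2])/d[2]
def proj(c,p):
    q=c["world_to_cam"][:3,:3]@np.array(p)+c["world_to_cam"][:3,3];q=q/q[2];return (c["K"]@q)[:2]
def cloud(c):
    z=c["range_z"];v,u=np.mgrid[:z.shape[0],:z.shape[1]];K=c["K"]
    P=np.stack([(u-K[0,2])/K[0,0]*z,(v-K[1,2])/K[1,1]*z,z],-1)
    R=c["world_to_cam"][:3,:3];t=c["world_to_cam"][:3,3]
    W=(P-t)@R;W[z<=0]=np.nan;return W
E
python3 - <<'E'
from h import *
for n in("scene","side"):
    c=load(n+"0");im=c["image"];W=cloud(c)
    hsv=cv2.cvtColor(im,cv2.COLOR_RGB2HSV)
    m=(((hsv[...,0]<8)|(hsv[...,0]>172))&(hsv[...,1]>130)&(hsv[...,2]>60)).astype(np.uint8)
    k,l,st,ce=cv2.connectedComponentsWithStats(m)
    print(n)
    for i in range(1,k):
        x,y,w,h,a=st[i]
        if a>25:
            print(st[i],ce[i].round(1),"ctr on z=.085:",onplane(c,*ce[i],.085).round(4),"depth med",np.nanmedian(W[l==i],0).round(3))
    # viewer top: points z .04-.05
    m=(abs(W[...,2]-.047)<.008)&(W[...,0]>.5)&(W[...,1]<.35)&(W[...,1]>-.3)
    m=m.astype(np.uint8);k,l,st,ce=cv2.connectedComponentsWithStats(m)
    for i in range(1,k):
        if st[i,4]>200:
            p=W[l==i];r=cv2.minAreaRect(p[:,:2].astype(np.float32));print(st[i],r,np.median(p[:,2]))
E
```

```text
scene
[274 207  17  13 119] [284.2 212.3] ctr on z=.085: [0.6699 0.169  0.085 ] depth med [0.744 0.138 0.034]
[450 221   6   7  32] [452.5 223.6] ctr on z=.085: [ 0.4397 -0.2044  0.085 ] depth med [ 0.431 -0.196  0.093]
[242 260   6   7  34] [244.4 263. ] ctr on z=.085: [0.5052 0.3417 0.085 ] depth med [0.5   0.343 0.089]
[236 267   6   7  38] [238.5 269.8] ctr on z=.085: [0.4866 0.3629 0.085 ] depth med [0.481 0.364 0.089]
[217 270   6   7  40] [219.6 273. ] ctr on z=.085: [0.4933 0.4055 0.085 ] depth med [0.488 0.407 0.089]
[217 288   6   8  40] [219.4 291.5] ctr on z=.085: [0.4314 0.4266 0.085 ] depth med [0.426 0.428 0.089]
[262 325  20  12 111] [272.  330.5] ctr on z=.085: [0.2715 0.3702 0.085 ] depth med [0.343 0.342 0.012]
[347 182  40  60 211] ((0.6513475179672241, -0.03746835142374039), (0.062312956899404526, 0.30274033546447754), 81.24315643310547) 0.04708093600180026
[239 184  51  17 243] ((0.8480614423751831, 0.1541050225496292), (0.018306659534573555, 0.15919658541679382), 0.030357923358678818) 0.04724111859790286
[ 271  227   76   39 1412] ((0.5540903210639954, 0.153267
[... 170 characters left out ...]
0.085 ] depth med [0.752 0.159 0.03 ]
[220 251   6   7  27] [222.6 254.4] ctr on z=.085: [0.6844 0.3034 0.085 ] depth med [0.71  0.271 0.068]
[357 322  12  16  96] [362.5 329.1] ctr on z=.085: [0.3071 0.455  0.085 ] depth med [0.345 0.346 0.014]
[206 203  67  38 370] ((0.8503983616828918, -0.006379470229148865), (0.010067100636661053, 0.33489981293678284), 0.3629409372806549) 0.04705343665361553
[284 216  78  25 419] ((0.6268737316131592, -0.027855779975652695), (0.06669482588768005, 0.2507091164588928), 85.38912200927734) 0.0467243742267532
[ 274  246   71   27 1268] ((0.5489822626113892, 0.1545909196138382), (0.1512233316898346, 0.14393848180770874), 20.174840927124023) 0.04738731254259345
```

```bash
python3 - <<'E'
from h import *
c=load("scene0")
for n,u,v,z in [("mir",314,247.4,.053),("skirt",349.3,258.8,.052),("pt",348.6,254,.076)]:
    print(n,onplane(c,u,v,z).round(4))
s=load("side0")
for n,u,v,z in [("mir",240+302/4,220+142/4,.053),("dialbar",240+462/4,220+98/4,.071)]:
    print(n,onplane(s,u,v,z).round(4))
# box outline corners from c2: back-left? top corners z=.046
for u,v in [(42,380),(310,515),(468,425),(208,285)]:
    print(onplane(c,260+u/4.2,160+v/4.2,.046).round(4))
E
```

```text
mir [0.5341 0.1475 0.053 ]
skirt [0.456  0.0895 0.052 ]
pt [0.4459 0.0985 0.076 ]
mir [0.5348 0.1559 0.053 ]
dialbar [0.4601 0.0948 0.071 ]
[0.5769 0.2491 0.046 ]
[0.3964 0.1634 0.046 ]
[0.4316 0.0406 0.046 ]
[0.6283 0.1145 0.046 ]
```

```bash
cat >> h.py <<'E'
from scipy.spatial.transform import Rotation as Ro
def plan(s,R,p):
    """R target Rotation, p target TCP; prints tool-frame rotvec and shift from state s"""
    R0=Ro.from_quat(s["eef_rot"])
    rv=(R0.inv()*R).as_rotvec();d=R0.inv().apply(np.array(p)-s["eef_pos"])
    print("rot",rv.round(4),"(deg %.1f)"%np.degrees(np.linalg.norm(rv)),"shift",d.round(4),"len %.3f"%np.linalg.norm(d));return rv,d
def down(yaw): # tool down, tool x axis at world yaw
    return Ro.from_matrix(np.array([[np.cos(yaw),np.sin(yaw),0],[np.sin(yaw),-np.cos(yaw),0],[0,0,-1.]]))
E
python3 - <<'E'
from h import *
from cell import arm
s=arm.state();c=load("wrist0")
Rt=Ro.from_quat(s["eef_rot"]).as_matrix()
R=c["world_to_cam"][:3,:3];o=-R.T@c["world_to_cam"][:3,3]
print("cam in tool",(Rt.T@(o-s["eef_pos"])).round(4));print("cam axes in tool (cols)\n",(Rt.T@R.T).round(3)); print(Rt.round(3))
E
```

```text
cam in tool [ 0.0784 -0.0002 -0.1431]
cam axes in tool (cols)
 [[-0.001 -0.951 -0.308]
 [ 1.    -0.001 -0.001]
 [ 0.    -0.308  0.951]]
[[-0.957  0.292 -0.   ]
 [ 0.292  0.957 -0.001]
 [ 0.    -0.001 -1.   ]]
```

>>> {"method": "send_rows", "body": {
  "moves": "0 0 0.1 -0.041 -0.043 -0.002 -1; 0 0 0.2 -0.082 -0.086 -0.004 -1; 0 0 0.3 -0.123 -0.129 -0.006 -1; 0 0 0.4 -0.165 -0.172 -0.008 -1; 0 0 0.5 -0.206 -0.215 -0.01 -1"
}}

```text
time: 0.78
eef_pos: [0.3243, 0.354, 0.2411]
eef_rot: [0.389, 0.921, -0.0, 0.0]
force: [1.6, -0.2, 1.5]
gripper_width: 0.0854
```

```bash
python3 - <<'E'
from h import *
from cell import arm
s=arm.state();print(s["time"],s["joints"].round(4),s["eef_pos"])
plan(s,down(np.radians(104)),[.457,.0906,.24])
E
```

```text
0.775 [ 7.6650e-01  2.3150e-01  1.9618e+00 -6.0000e-04  9.4890e-01 -5.2000e-03] [0.32425087 0.35404598 0.24106323]
rot [-5.000e-04  7.000e-04  5.277e-01] (deg 30.2) shift [-0.2814 -0.0887  0.0013] len 0.295
```

>>> {"method": "send_rows", "body": {
  "moves": "0 0 0.105 -0.056 -0.018 0 -1; 0 0 0.21 -0.112 -0.036 0 -1; 0 0 0.316 -0.168 -0.053 0 -1; 0 0 0.42 -0.225 -0.071 0 -1; 0 0 0.527 -0.281 -0.089 0.001 -1"
}}

```text
time: 1.4
eef_pos: [0.4572, 0.0887, 0.2404]
eef_rot: [0.617, 0.787, -0.0, 0.0]
force: [0.9, 0.1, -0.3]
gripper_width: 0.0853
```

```bash
python3 - <<'E'
from h import *
from cell import arm
s=arm.state();print(s["time"],s["joints"].round(4),s["eef_pos"],s["dq"].round(3))
c=arm.read_camera("wrist");np.savez("wrist1.npz",**c);cv2.imwrite("pics/wrist1.png",c["image"][:,:,::-1])
c=arm.read_camera("scene");np.savez("scene1.npz",**c);cv2.imwrite("pics/scene1.png",c["image"][:,:,::-1])
E
```

```text
1.4 [ 1.2720e-01  2.1100e-01  1.9921e+00 -9.0000e-04  9.3820e-01 -1.1370e-01] [0.45718244 0.08873235 0.24041505] [-0.985  0.156 -0.19  -0.001  0.026 -0.129]
```

View pics/wrist1.png

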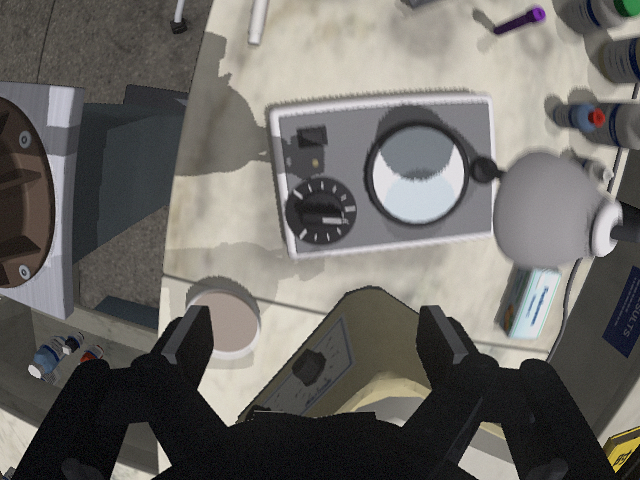

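The wrist view shows the dial at (321,210), its white pointer to the right at about 80° from the row axis, and the mirror at (416,172). The arm was still settling, so I retake the picture and measure.

```bash
cat >> h.py <<'E'
def wray(c,u,v):
    K=c["K"];R=c["world_to_cam"][:3,:3];t=c["world_to_cam"][:3,3]
    x=np.array([(u-K[0,2])/K[0,0],(v-K[1,2])/K[1,1]]);th=np.hypot(*x)
    d=np.array([*(x/th*np.sin(th)),np.cos(th)]);return -R.T@t,R.T@d
def wplane(c,u,v,z):
    o,d=wray(c,u,v);return o+d*(z-o[2])/d[2]
def wproj(c,p):
    q=c["world_to_cam"][:3,:3]@np.array(p)+c["world_to_cam"][:3,3];th=np.arctan2(np.hypot(q[0],q[1]),q[2]);
    return c["K"][:2,2]+c["K"][0,0]*th*q[:2]/np.hypot(q[0],q[1])
def rectify(c,x0,x1,y0,y1,z,res=.0005):
    """top view of plane z; image col -> world -y, row -> world -x"""
    xs=np.arange(x1,x0,-res);ys=np.arange(y1,y0,-res)
    m=np.zeros((len(xs),len(ys),2),np.float32)
    for i,x in enumerate(xs):
        for j,y in enumerate(ys): m[i,j]=wproj(c,[x,y,z])
    return cv2.remap(c["image"],m,None,cv2.INTER_CUBIC)
E
python3 - <<'E'
from h import *
from cell import arm
s=arm.state();print(s["time"],s["eef_pos"],s["dq"].round(3))
c=arm.read_camera("wrist");np.savez("wrist2.npz",**c)
im=c["image"];cv2.imwrite("pics/wrist2.png",im[:,:,::-1])
print(wproj(c,s["eef_pos"]))
cv2.imwrite("pics/w2d.png",cv2.resize(im[80:270,260:510,::-1],None,fx=3.1,fy=3.1,interpolation=cv2.INTER_CUBIC))
E
```

```text
1.5 [0.45861107 0.08624795 0.24021357] [ 0.089 -0.013  0.028  0.031  0.007  0.013]
[313.73519108 309.33595352]
```

View pics/w2d.png

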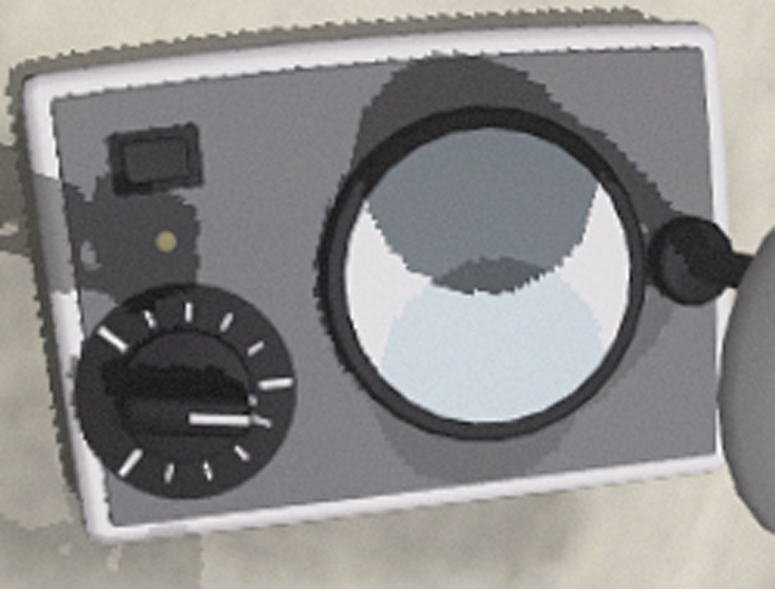

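```bash
python3 - <<'E'
from h import *
c=load("wrist2")
f=lambda u,v,z:wplane(c,260+u/3.1-.0,80+v/3.1,z)
# mirror: bright/glass inner circle via color: rim is black <60
pts=[f(u,v,.0525)[:2] for u,v in[(323,270),(648,275),(482,107),(483,438),(365,158),(600,158),(365,385),(600,390)]]
# radial refine: find dark rim mid
im=cv2.cvtColor(c["image"],cv2.COLOR_RGB2GRAY)
def circ(P):
    P=np.array(P);A=np.c_[2*P,np.ones(len(P))];x=np.linalg.lstsq(A,(P**2).sum(1),rcond=None)[0];r=np.sqrt(x[2]+x[0]**2+x[1]**2)
    return x[:2],r,np.hypot(*(P-x[:2]).T)-r
m,r,e=circ(pts);print("rim hand",m,r,e.round(4))
P=[]
for a in np.radians(np.arange(0,360,5)):
    rr=np.arange(.038,.050,.0005)
    val=[cv2.getRectSubPix(im,(1,1),tuple(map(float,wproj(c,[m[0]+q*np.cos(a),m[1]+q*np.sin(a),.0525]))))[0,0] for q in rr]
    g=np.diff(np.array(val,float));k=g.argmin()
    if g[k]<-12:P.append(m+(rr[k]+.00025)*np.array([np.cos(a),np.sin(a)]))
m2,r2,e=circ(P);print("inner",m2,r2,len(P),np.abs(e).max())
# ticks
names={0:(113,338),1:(151,319),2:(189,311),3:(227,321),4:(256,348),5:(276,382),6:(262,421),7:(242,453),8:(207,470),9:(170,472),10:(131,463)}
for z in(.047,.050):
    T={k:f(*v,z)[:2] for k,v in names.items()}
    ctr,rt,e=circ([T[k] for k in T]);print("tick ctr",z,ctr,rt,e.round(4))
ang={k:np.degrees(np.arctan2(*(T[k]-ctr)[::-1])) for k in T};print({k:round(v,1) for k,v in ang.items()}, "x-yaw est",{k:round(v-(5-k)*27,1) for k,v in ang.items()})
sk=[f(*p,.052)[:2] for p in[(77,390),(296,390),(185,283),(185,498)]];print("skirt outer",circ(sk))
a,b=f(190,418,.076)[:2],f(250,421,.076)[:2];print("pointer",a,b,np.degrees(np.arctan2(*(b-a)[::-1])),np.hypot(*(b-a)))
# bar ends (top): 
print("bar corners",[f(*p,.076)[:2].round(4) for p in[(120,398),(118,432),(252,402),(252,436)]])
# box corners
for p in[(25,80),(95,540),(718,30),(722,465)]:print(f(*p,.046)[:2].round(4))
E
```

```text
rim hand [0.54253615 0.14637074] 0.05037165244748798 [ 0.0001  0.0007 -0.0004 -0.0006  0.0009 -0.0009 -0.0004  0.0006]
inner [0.54249373 0.14614935] 0.04429964364161717 72 0.0007199102447862371
tick ctr 0.047 [0.46330861 0.08830053] 0.025760198497922427 [ 0.0012 -0.0011 -0.0007 -0.0003 -0.0002  0.0021 -0.0006 -0.0001 -0.0008
 -0.0009  0.0012]
tick ctr 0.05 [0.46310322 0.08896477] 0.02553040120407016 [ 0.0012 -0.0011 -0.0007 -0.0003 -0.0002  0.0021 -0.0006 -0.0001 -0.0008
 -0.0009  0.0011]
{0: np.float64(154.6), 1: np.float64(126.7), 2: np.float64(100.1), 3: np.float64(73.6), 4: np.float64(46.7), 5: np.float64(21.1), 6: np.float64(-6.1), 7: np.float64(-32.6), 8: np.float64(-59.7), 9: np.float64(-85.9), 10: np.float64(-112.8)} x-yaw est {0: np.float64(19.6), 1: np.float64(18.7), 2: np.float64(19.1), 3: np.float64(19.6), 4: np.float64(19.7), 5: np.float64(21.1), 6: np.float64(20.9), 7: np.float64(21.4), 8: np.float64(21.3), 9: np.float64(22.1), 10: np.float64(22.2)}
skirt outer (array([0.46375956, 0.08984259]), np.float64(0.032506154938448335), array([-0.00013849, -0.00013444,  0.00013982,  0.00013197]))
pointer [0.46464677 0.08843258] [0.48093259 0.09150629] 10.688020185902172 0.016573343556195073
bar corners [array([0.4447, 0.0895]), array([0.4463, 0.0799]), array([0.4801, 0.0969]), array([0.4826, 0.0875])]
[0.3968 0.1685]
[0.4476 0.0361]
[0.5961 0.2423]
[0.6423 0.1089]
```

```bash
python3 - <<'E'
from h import *
from cell import arm
s=arm.state();print(s["time"],s["eef_pos"],s["joints"].round(3),s["dq"].round(3))
R=down(np.radians(191));plan(s,R,[.4633,.089,.14])
c=arm.read_camera("wrist");np.savez("wrist3.npz",**c);print(abs(c["world_to_cam"]-load("wrist2")["world_to_cam"]).max())
a=cv2.absdiff(c["image"],load("wrist2")["image"]);print(a[80:270,260:510].mean())
E
```

```text
1.55 [0.45743503 0.08821429 0.24011707] [ 1.260e-01  2.120e-01  1.992e+00 -1.000e-03  9.380e-01 -1.130e-01] [ 0.067 -0.011  0.019  0.013  0.006  0.004]
rot [-1.0000e-03  5.0000e-04 -1.5228e+00] (deg 87.2) shift [-0.0005  0.0059  0.1001] len 0.100
0.002979035886005482
15.644673684210526
```

>>> {"method": "send_rows", "body": {
  "moves": "0 0 -0.17 0 0.001 0.005 -1; 0 0 -0.34 0 0.002 0.01 -1; 0 0 -0.51 0 0.003 0.02 -1; 0 0 -0.68 0 0.004 0.03 -1; 0 0 -0.85 0 0.006 0.04 -1"
}}

```text
time: 2.22
eef_pos: [0.4617, 0.0925, 0.1997]
eef_rot: [0.233, 0.973, -0.0, -0.0]
force: [-0.3, 0.5, -0.4]
gripper_width: 0.0855
```

```bash
python3 - <<'E'
from h import *
from cell import arm
s=arm.state();print(s["time"],s["eef_pos"],s["joints"].round(3),s["dq"].round(3))
R=down(np.radians(191));plan(s,R,[.4633,.089,.16])
E
```

```text
2.225 [0.46168626 0.09246917 0.19973708] [ 1.340e-01  2.730e-01  2.029e+00 -1.000e-03  8.410e-01 -9.670e-01] [ 0.004  0.133  0.056 -0.    -0.188 -1.346]
rot [-0.0007 -0.001  -0.6618] (deg 37.9) shift [-0.003  -0.0023  0.0397] len 0.040
```

>>> {"method": "send_rows", "body": {
  "moves": "0 0 -0.17 -0.001 -0.001 0.01 -1; 0 0 -0.34 -0.002 -0.001 0.02 -1; 0 0 -0.51 -0.003 -0.002 0.03 -1; 0 0 -0.66 -0.003 -0.002 0.04 -1; 0 0 -0.66 -0.003 -0.002 0.04 -1"
}}

```text
time: 2.85
eef_pos: [0.4624, 0.0904, 0.1593]
eef_rot: [-0.096, 0.995, -0.0, -0.001]
force: [-0.3, 0.7, 0.2]
gripper_width: 0.0854
```

```bash
python3 - <<'E'
from h import *
from cell import arm
s=arm.state();print(s["time"],s["eef_pos"],s["joints"].round(3),s["dq"].round(3))
c=arm.read_camera("wrist");np.savez("wrist4.npz",**c);cv2.imwrite("pics/wrist4.png",c["image"][:,:,::-1])
t=rectify(c,.42,.51,.04,.14,.076,.0002);cv2.imwrite("pics/rect4.png",t[:,:,::-1])
print(wproj(c,[.4633,.089,.076]))
E
```

```text
2.85 [0.46239815 0.09042293 0.15925731] [ 0.129  0.334  2.069 -0.     0.742 -1.633] [-0.01  -0.014 -0.016  0.001  0.014  0.091]
[312.56270147 248.48135761]
```

View pics/wrist4.png

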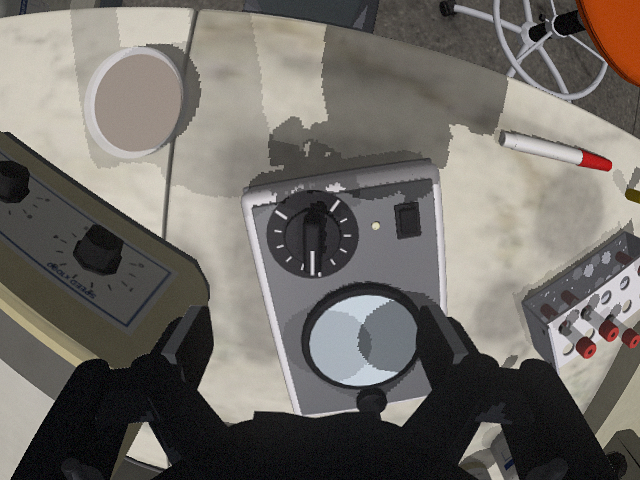

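View pics/rect4.png

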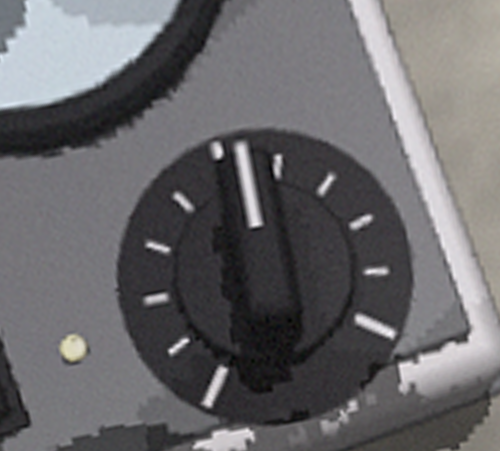

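The rectified top view shows the pointer at world yaw about 12° (setting about 5.3). The ticks put viewer yaw at 20.5°, and the dial axis is at (0.4636, 0.0889), which agrees with the mirror offset given. I descend over the bar next.

>>> {"method": "send_rows", "body": {
  "moves": "0 0 -0.01 -0.001 -0.002 0.03 -1; 0 0 -0.02 -0.001 -0.002 0.06 -1; 0 0 -0.02 -0.001 -0.002 0.085 -1; 0 0 -0.02 -0.001 -0.002 0.101 -1; 0 0 -0.02 -0.001 -0.002 0.101 -1"
}}

```text
time: 3.52
eef_pos: [0.4634, 0.0889, 0.0583]
eef_rot: [-0.103, 0.995, -0.0, -0.002]
force: [0.4, 0.1, -0.6]
gripper_width: 0.0851
```

```bash
python3 - <<'E'
from h import *
from cell import arm
s=arm.state();print(s["time"],s["eef_pos"],s["force"],s["dq"].round(3))
plan(s,down(np.radians(192)),[.4636,.0889,.0575])
c=arm.read_camera("side");cv2.imwrite("pics/side5.png",c["image"][200:440,200:520,::-1])
c=arm.read_camera("wrist");cv2.imwrite("pics/wrist5.png",c["image"][:,:,::-1])
E
```

```text
3.525 [0.46335408 0.08885042 0.05826016] [ 0.42330191  0.08533138 -0.56388172] [-0.003 -0.03  -0.014  0.001  0.021 -0.012]
rot [-0.     -0.0035 -0.0028] (deg 0.3) shift [-0.0003 -0.      0.0008] len 0.001
```

View pics/wrist5.png

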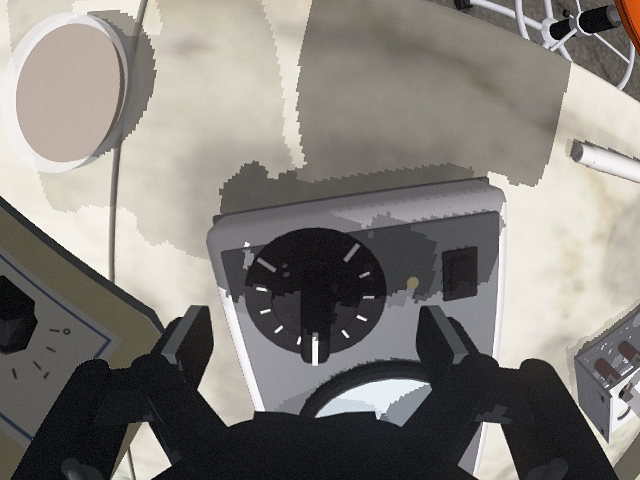

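The bar (315,330) sits midway between the fingers at 195 and 435, so I close.

>>> {"method": "send_rows", "body": {
  "moves": "0 0 0 0 0 0 1; 0 0 0 0 0 0 1; 0 0 0 0 0 0 1; 0 0 0 0 0 0 1; 0 0 0 0 0 0 1",
  "grip_force": 30
}}

```text
time: 4.25
eef_pos: [0.4642, 0.0891, 0.0595]
eef_rot: [-0.103, 0.995, -0.0, -0.001]
force: [-1.8, 5.8, 6.3]
gripper_width: 0.0113
```

>>> {"method": "send_rows", "body": {
  "moves": "0 0 0.16 0 0 0 1; 0 0 0.32 0 0 0 1; 0 0 0.48 0 0 0 1; 0 0 0.64 0 0 0 1; 0 0 0.79 0 0 0 1"
}}

```text
time: 4.88
eef_pos: [0.464, 0.0885, 0.0596]
eef_rot: [0.29, 0.957, -0.001, -0.001]
force: [-0.1, -11.7, 3.5]
gripper_width: 0.011
```

>>> {"method": "send_rows", "body": {
  "moves": "0 0 0 0 0 0 1; 0 0 0 0 0 0 1"
}}

```text
time: 5.12
eef_pos: [0.464, 0.0883, 0.0596]
eef_rot: [0.289, 0.957, -0.001, -0.001]
force: [0.6, -3.8, 2.8]
gripper_width: 0.0112
```

```bash
python3 - <<'E'
from h import *
from cell import arm
s=arm.state();print(s["time"],s["eef_pos"],s["force"],s["ft_torque"],s["dq"].round(3))
plan(s,down(np.radians(146.5)),[.4636,.0889,.0590])
c=arm.read_camera("wrist");cv2.imwrite("pics/wrist6.png",c["image"][:,:,::-1]);np.savez("wrist6.npz",**c)
E
```

```text
5.125 [0.46399386 0.08834115 0.05959887] [ 0.55046633 -3.82454957  2.76859654] [-0.69161746  0.04600138 -0.03547448] [ 0.002 -0.001 -0.    -0.001  0.001 -0.004]
rot [-0.0018 -0.001  -0.002 ] (deg 0.2) shift [0.0006 0.0002 0.0006] len 0.001
```

View pics/wrist6.png

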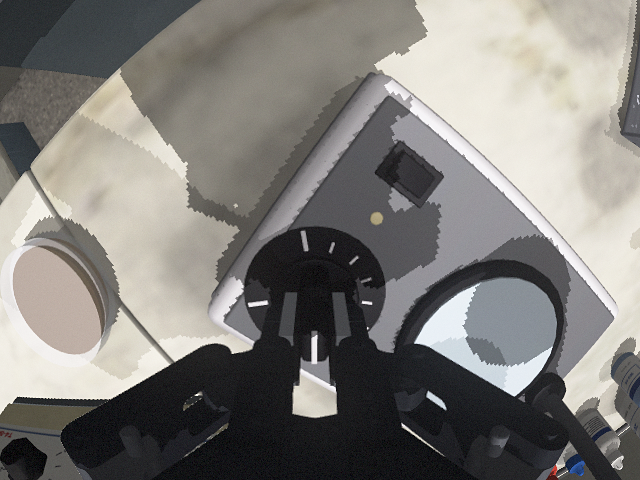

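The bar stayed in the jaws and turned with them. I open, rise and check the setting.

>>> {"method": "send_rows", "body": {
  "moves": "0 0 0 0 0 0 -1; 0 0 0 0 0 0 -1; 0 0 0 0 0 0 -1; 0 0 0 0 0 -0.03 -1; 0 0 0 0 0 -0.06 -1"
}}

```text
time: 5.8
eef_pos: [0.4637, 0.0884, 0.1201]
eef_rot: [0.289, 0.957, -0.001, -0.001]
force: [0.4, -0.4, 0.0]
gripper_width: 0.0851
```

>>> {"method": "send_rows", "body": {
  "moves": "0 0 0 0 0 -0.04 -1; 0 0 0 0 0 -0.06 -1; 0 0 0 0 0 -0.06 -1; 0 0 0 0 0 -0.06 -1"
}}

```text
time: 6.3
eef_pos: [0.4634, 0.0884, 0.1794]
eef_rot: [0.289, 0.957, -0.001, -0.002]
force: [-0.5, 0.2, -0.9]
gripper_width: 0.0852
```

```bash
python3 - <<'E'
from h import *
from cell import arm
s=arm.state();print(s["time"],s["eef_pos"],s["force"],s["joints"].round(3),s["dq"].round(3))
c=arm.read_camera("wrist");np.savez("wrist7.npz",**c);cv2.imwrite("pics/wrist7.png",c["image"][:,:,::-1])
t=rectify(c,.42,.51,.04,.14,.076,.0002);cv2.imwrite("pics/rect7.png",t[:,:,::-1])
t=rectify(c,.42,.51,.04,.14,.047,.0002);cv2.imwrite("pics/rect7b.png",t[:,:,::-1])
E
```

```text
6.3 [0.46343992 0.08844021 0.17941178] [-0.49617406  0.18815939 -0.89655445] [ 1.250e-01  3.040e-01  2.046e+00 -1.000e-03  7.950e-01 -8.590e-01] [-0.     0.013  0.004  0.     0.002 -0.001]
```

View pics/wrist7.png

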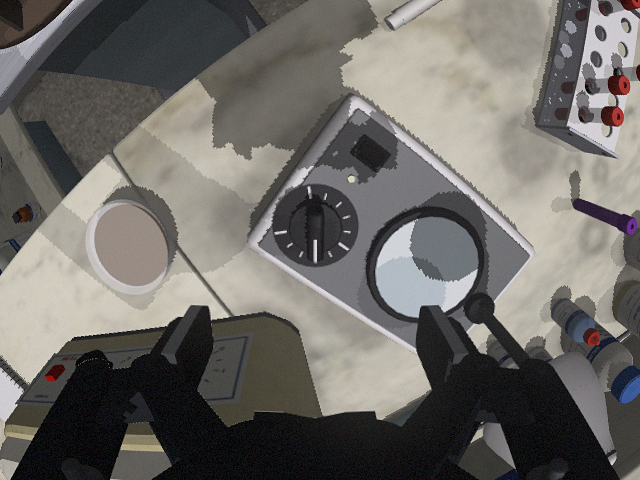

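View pics/rect7.png

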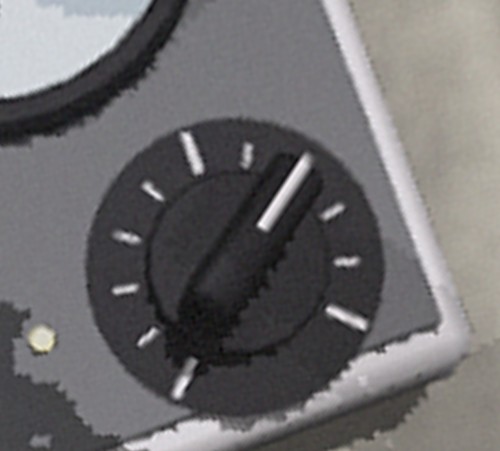

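The dial reads close to 7: the pointer hides the seventh tick, with the sixth at (247,155) and the eighth at (333,211). I measure it more exactly, along with the mirror again.

```bash
python3 - <<'E'
from h import *
for f in("rect7","rect4"):
    im=cv2.imread(f"pics/{f}.png");g=im.min(2)
    m=(g>110).astype(np.uint8);k,l,st,ce=cv2.connectedComponentsWithStats(m)
    T=[]
    for i in range(1,k):
        if 30<st[i,4]<900 and 60<ce[i][0]<420 and 100<ce[i][1]<410:
            v,u=np.where(l==i);P=np.c_[u,v].astype(float);q=P-P.mean(0);w,V=np.linalg.eigh(q.T@q/len(q))
            d=V[:,1];d=d if d[1]<0 else -d
            T.append((ce[i].round(1),st[i,4],round(np.sqrt(w[1]*12),1),round(np.degrees(np.arctan2(-d[0],-d[1])),1)))
    print(f);[print(t) for t in T]
c=load("wrist7");im=cv2.cvtColor(c["image"],cv2.COLOR_RGB2GRAY);m=np.array([.5425,.1462]);P=[]
for a in np.radians(np.arange(0,360,5)):
    rr=np.arange(.038,.050,.0005)
    val=[cv2.getRectSubPix(im,(1,1),tuple(map(float,wproj(c,[m[0]+q*np.cos(a),m[1]+q*np.sin(a),.0525]))))[0,0] for q in rr]
    g=np.diff(np.array(val,float));k=g.argmin()
    if g[k]<-12:P.append(m+(rr[k]+.00025)*np.array([np.cos(a),np.sin(a)]))
P=np.array(P);A=np.c_[2*P,np.ones(len(P))];x=np.linalg.lstsq(A,(P**2).sum(1),rcond=None)[0];print(x[:2],np.sqrt(x[2]+x[0]**2+x[1]**2),len(P))
E
```

```text
rect7
(array([191.9, 152.8]), np.int32(506), np.float64(43.5), np.float64(20.9))
(array([246.9, 154.7]), np.int32(193), np.float64(22.7), np.float64(-7.1))
(array([152.1, 190.9]), np.int32(179), np.float64(24.2), np.float64(48.5))
(array([332.4, 211.1]), np.int32(178), np.float64(22.1), np.float64(-58.9))
(array([127., 237.]), np.int32(194), np.float64(23.6), np.float64(76.4))
(array([346.4, 261.2]), np.int32(177), np.float64(22.4), np.float64(-86.4))
(array([124.9, 288.8]), np.int32(191), np.float64(24.5), np.float64(-80.0))
(array([346.8, 317.1]), np.int32(460), np.float64(43.1), np.float64(65.6))
(array([147.4, 336.5]), np.int32(162), np.float64(22.7), np.float64(-49.4))
(array([182.9, 380.5]), np.int32(377), np.float64(40.5), np.float64(-26.2))
rect4
(array([216.6, 149.7]), np.int32(165), np.float64(15.7), np.float64(13.4))
(array([277.4, 164.9]), np.int32(164), np.float64(22.4), np.float64(-2.0))
(array([325.7, 184.1]), np.int32(179), np.float64(23.7), np.float64(-34.1))
(array([182.9, 201.2]), np.int32(176), np.float64(22.6), np.float64(46.2))
(array([360.8, 221.4]), np.int32(195), np.float64(23.1), np.float64(-63.0))
(array([157.6, 246.6]), np.int32(161), np.float64(23.5), np.float64(72.6))
(array([376.4, 270.9]), np.int32(177), np.float64(23.3), np.float64(-87.6))
(array([156. , 298.3]), np.int32(188), np.float64(22.8), np.float64(-79.5))
(array([374.8, 325.8]), np.int32(483), np.float64(43.0), np.float64(65.3))
(array([178. , 345.7]), np.int32(157), np.float64(22.9), np.float64(-51.5))
(array([214.7, 386.2]), np.int32(449), np.float64(43.0), np.float64(-24.5))
(array([370.7, 398.5]), np.int32(84), np.float64(9.7), np.float64(9.7))
[0.54293477 0.14613866] 0.044308209093675326 67
```

```bash
python3 - <<'E'
from h import *
for f in("rect7","rect4"):
    im=cv2.imread(f"pics/{f}.png");g=im.min(2)
    for th in(110,150):
        m=(g>th).astype(np.uint8);k,l,st,ce=cv2.connectedComponentsWithStats(m)
        for i in range(1,k):
            if 500<st[i,4]<2500:
                v,u=np.where(l==i);P=np.c_[u,v].astype(float);q=P-P.mean(0);w,V=np.linalg.eigh(q.T@q/len(q));d=V[:,1]*(-np.sign(V[1,1]))
                print(f,th,ce[i].round(1),st[i],round(np.sqrt(w[1]*12),1),np.degrees(np.arctan2(-d[0],-d[1])))
E
```

```text
rect7 110 [191.9 152.8] [180 132  24  43 506] 43.5 20.885449935386088
rect7 110 [284.6 192.7] [ 257  153   54   78 1095] 86.1 -33.35008162892884
rect7 150 [283.8 193.1] [258 156  51  74 854] 82.8 -33.42435829207731
rect4 110 [247.6 184.5] [ 235  141   28   87 1117] 85.7 10.844034427891323
rect4 110 [486.2 431.8] [ 459  396   41   55 1102] 53.3 -28.356778215682134
rect4 110 [226.2 440. ] [ 192  427   64   24 1073] 55.1 -80.6041390085745
rect4 150 [247.7 185.1] [236 143  26  84 851] 83.9 10.92218393309317
rect4 150 [226.  440.1] [193 428  62  23 906] 51.5 -79.96060081464015
```

The dial pointer is at -33.4° against a viewer yaw of 20.4 to 20.9°, so it reads 7.0. Next I check the reach for the leaning pose by fitting the link lengths, then look at the rack.

```bash
python3 - <<'E'
import numpy as np
D=[((.4808,1.5969,1.0651),(.18930,.62138,.23066)),((.2315,1.9618,.9489),(.32425,.35405,.24106)),((.212,1.992,.938),(.45744,.08821,.24012)),((.334,2.069,.742),(.46240,.09042,.15926)),((.304,2.046,.795),(.46344,.08844,.17941)),((.273,2.029,.841),(.46169,.09247,.19974))]
A=[];b=[]
for (q2,q3,q5),(x,y,z) in D:
    r=np.sqrt(x*x+y*y-.0302**2)
    s,c=np.sin(q2),np.cos(q2);S,C=np.sin(q2+q3),np.cos(q2+q3)
    # real: z=c0+L1c+ (p C - q S); r = a+L1 s+(p S+q C)
    A+=[[1,0,c,C,-S],[0,1,s,S,C]];b+=[z,r]
x,res,rk,sv=np.linalg.lstsq(np.array(A),np.array(b),rcond=None);print(x,sv,np.abs(np.array(A)@x-b).max())
E
```

```text
[-0.0484372   0.00081459  0.59483794  0.44655816  0.03586258] [4.23192722 3.45898468 0.2799207  0.18821529 0.11151853] 0.0005503465143865127
```

```bash
cat > kin.py <<'E'
import numpy as np
from scipy.spatial.transform import Rotation as Ro
from scipy.optimize import least_squares
P=dict(c0=-.0484,a=.0008,L1=.5948,p=.4466,q=.0359,L3=.35,lat=.0302,s4=1)
lo=np.array([-2.75,-.82,.23,-1.56,.09,-2.92]);hi=np.array([2.75,2.05,2.67,4.7,2.69,2.92])
def fk(j,P=P):
    h=P["c0"]+P["L3"]
    Rf=Ro.from_euler("z",j[0])*Ro.from_euler("y",j[1]+j[2])
    R=Rf*Ro.from_euler("z",P["s4"]*j[3])*Ro.from_euler("y",j[4])*Ro.from_euler("z",j[5]+np.pi/2)
    pl=np.array([P["a"]+P["L1"]*np.sin(j[1])+P["p"]*np.sin(j[1]+j[2])+P["q"]*np.cos(j[1]+j[2]),P["lat"],
        h+P["L1"]*np.cos(j[1])+P["p"]*np.cos(j[1]+j[2])-P["q"]*np.sin(j[1]+j[2])])
    return Ro.from_euler("z",j[0]).apply(pl)+P["L3"]*R.as_matrix()[:,2],R
def ik(p,R,j0,P=P):
    def f(j):
        a,b=fk(j,P);return np.r_[(a-p)*3,(b.inv()*R).as_rotvec()]
    r=least_squares(f,np.clip(j0,lo+.01,hi-.01),bounds=(lo,hi));return r.x,np.linalg.norm(r.fun)
E
python3 - <<'E'
from kin import *
j=np.array([.125,.304,2.046,-.001,.795,-.859]);p,R=fk(j);print(p,R.as_quat())
T=np.array([.5427,.1462,.102])
for L3 in(.28,.35):
  P["L3"]=L3
  for az in(110,125,140,155,170,-70):
    for flip in(0,1):
      u=np.array([np.sin(.698)*np.cos(np.radians(az)),np.sin(.698)*np.sin(np.radians(az)),np.cos(.698)])
      z=-u; yv=np.cross([0,0,1],u);yv/=np.linalg.norm(yv)
      if flip:yv=-yv
      R=Ro.from_matrix(np.c_[np.cross(yv,z),yv,z]);p=T+.062*u
      best=min((ik(p,R,np.array([.6,.3,2,a,.8,b])) for a in(-1,0,1,2,3,4) for b in(-1.5,0,1.5)),key=lambda t:t[1])
      print(L3,az,flip,best[0].round(2),round(best[1],3))
E
```

```text
[0.4627686  0.08833492 0.17975507] [ 0.28887062  0.95736656 -0.0010178  -0.00141194]
0.28 110 0 [ 0.59  0.58  1.87 -0.8   1.06 -2.36] 0.0
0.28 110 1 [ 0.59  0.58  1.87 -0.8   1.06  0.78] 0.0
0.28 125 0 [ 0.61  0.52  2.   -0.96  0.9  -2.41] 0.0
0.28 125 1 [ 0.61  0.52  2.   -0.96  0.9   0.73] 0.0
0.28 140 0 [ 0.59  0.47  2.12 -1.19  0.73 -2.43] 0.0
0.28 140 1 [ 0.59  0.47  2.12 -1.19  0.73  0.71] 0.0
0.28 155 0 [ 0.54  0.42  2.24 -1.5   0.56 -2.38] 0.0
0.28 155 1 [ 0.54  0.42  2.24 -1.5   0.56  0.76] 0.0
0.28 170 0 [ 0.43  0.38  2.33  4.3   0.41 -2.21] 0.0
0.28 170 1 [0.43 0.38 2.33 4.3  0.41 0.93] 0.0
0.28 -70 0 [-0.15  0.62  1.78  0.65  1.21 -0.88] 0.0
0.28 -70 1 [-0.15  0.62  1.78  0.65  1.21  2.26] 0.0
0.35 110 0 [ 0.67  0.62  1.84 -0.76  1.09 -2.32] 0.0
0.35 110 1 [ 0.67  0.62  1.84 -0.76  1.09  0.83] 0.0
0.35 125 0 [ 0.69  0.55  2.   -0.94  0.92 -2.35] 0.0
0.35 125 1 [ 0.69  0.55  2.   -0.94  0.92  0.79] 0.0
0.35 140 0 [ 0.68  0.49  2.15 -1.18  0.75 -2.33] 0.0
0.35 140 1 [ 0.68  0.49  2.15 -1.18  0.75  0.81] 0.0
0.35 155 0 [ 0.63  0.43  2.3  -1.53  0.6  -2.24] 0.0
0.35 155 1 [ 0.63  0.43  2.3  -1.53  0.6   0.9 ] 0.0
0.35 170 0 [ 0.51  0.39  2.42  4.22  0.48 -2.03] 0.0
0.35 170 1 [0.51 0.39 2.42 4.22 0.48 1.11] 0.0
0.35 -70 0 [-0.21  0.66  1.74  0.62  1.23 -0.92] 0.0
0.35 -70 1 [-0.21  0.66  1.74  0.62  1.23  2.23] 0.0
```

```bash
python3 - <<'E'
from h import *
for n in("side0","scene1"):
    c=load(n);W=cloud(c);m=(W[...,2]>.12)&(W[...,2]<.5)&(np.hypot(W[...,0]-.49,W[...,1]-.41)<.3)&(W[...,1]>.3)
    v,u=np.where(m);Q=W[m]
    if len(Q):
        b=np.round(Q/.05).astype(int);ub,ct=np.unique(b,axis=0,return_counts=True)
        print(n,[(tuple((x*.05).round(2)),int(k)) for x,k in zip(ub,ct) if k>15])
from cell import arm
s=arm.state();print(s["eef_pos"])
plan(s,down(np.radians(41)),[.485,.40,.24])
E
```

```text
side0 [((np.float64(0.5), np.float64(0.55), np.float64(0.2)), 141), ((np.float64(0.5), np.float64(0.55), np.float64(0.35)), 51), ((np.float64(0.5), np.float64(0.55), np.float64(0.4)), 388), ((np.float64(0.5), np.float64(0.6), np.float64(0.2)), 202), ((np.float64(0.5), np.float64(0.6), np.float64(0.25)), 288), ((np.float64(0.5), np.float64(0.6), np.float64(0.3)), 69), ((np.float64(0.5), np.float64(0.6), np.float64(0.35)), 105), ((np.float64(0.5), np.float64(0.6), np.float64(0.4)), 901), ((np.float64(0.5), np.float64(0.65), np.float64(0.2)), 239), ((np.float64(0.5), np.float64(0.65), np.float64(0.35)), 136), ((np.float64(0.5), np.float64(0.65), np.float64(0.4)), 1275), ((np.float64(0.55), np.float64(0.55), np.float64(0.2)), 399), ((np.float64(0.55), np.float64(0.55), np.float64(0.35)), 126), ((np.float64(0.55), np.float64(0.6), np.float64(0.15)), 176), ((np.float64(0.55), np.float64(0.6), np.float64(0.2)), 580), ((np.float64(0.55), np.float64(0.6), np.float64(0.25)), 333), ((np.float64(0.55), np.float64(0.6), np.float64(0.3)), 1599), ((np.float64(0.55), np.float64(0.6), np.float64(0.35
[... 3599 characters left out ...]
p.float64(0.2)), 145), ((np.float64(0.6), np.float64(0.6), np.float64(0.4)), 73), ((np.float64(0.6), np.float64(0.65), np.float64(0.2)), 238), ((np.float64(0.6), np.float64(0.65), np.float64(0.4)), 22), ((np.float64(0.65), np.float64(0.55), np.float64(0.2)), 50), ((np.float64(0.65), np.float64(0.65), np.float64(0.2)), 79), ((np.float64(0.75), np.float64(0.35), np.float64(0.1)), 16), ((np.float64(0.75), np.float64(0.35), np.float64(0.15)), 31), ((np.float64(0.75), np.float64(0.4), np.float64(0.15)), 20), ((np.float64(0.8), np.float64(0.35), np.float64(0.15)), 19)]
[0.46329451 0.08842883 0.17917936]
rot [-5.1000e-03  1.1000e-03  1.8397e+00] (deg 105.4) shift [ 0.1545  0.2713 -0.0613] len 0.318
```

```bash
python3 - <<'E'
from h import *
from cell import arm
s=arm.state()
rv,d=plan(s,down(np.radians(221)),[.485,.40,.20])
for i in range(1,8):print((rv*i/7).round(2),(d*i/7).round(3))
E
```

```text
rot [-1.0000e-03 -4.7000e-03 -1.3019e+00] (deg 74.6) shift [ 0.1544  0.2715 -0.0213] len 0.313
[-0.   -0.   -0.19] [ 0.022  0.039 -0.003]
[-0.   -0.   -0.37] [ 0.044  0.078 -0.006]
[-0.   -0.   -0.56] [ 0.066  0.116 -0.009]
[-0.   -0.   -0.74] [ 0.088  0.155 -0.012]
[-0.   -0.   -0.93] [ 0.11   0.194 -0.015]
[-0.   -0.   -1.12] [ 0.132  0.233 -0.018]
[-0.  -0.  -1.3] [ 0.154  0.271 -0.021]
```

>>> {"method": "send_rows", "body": {
  "moves": "0 0 -0.15 0.015 0.035 -0.02 -1; 0 0 -0.3 0.036 0.07 -0.02 -1; 0 0 -0.45 0.06 0.105 -0.02 -1; 0 0 -0.6 0.08 0.14 -0.02 -1; 0 0 -0.75 0.1 0.175 -0.02 -1"
}}

```text
time: 6.98
eef_pos: [0.4763, 0.2907, 0.1976]
eef_rot: [-0.084, 0.996, -0.001, -0.003]
force: [0.5, -0.5, 0.2]
gripper_width: 0.0855
```

```bash
python3 - <<'E'
from h import *
from cell import arm
s=arm.state();print(s["eef_pos"])
rv,d=plan(s,down(np.radians(221)),[.485,.40,.20])
E
```

```text
[0.47630971 0.29068959 0.19756657]
rot [ 0.0006 -0.0064 -0.5468] (deg 31.3) shift [-0.0269  0.1063 -0.0027] len 0.110
```

>>> {"method": "send_rows", "body": {
  "moves": "0 0 -0.15 -0.007 0.03 0 -1; 0 0 -0.3 -0.014 0.06 0 -1; 0 0 -0.45 -0.021 0.09 -0.003 -1; 0 -0.006 -0.547 -0.027 0.106 -0.003 -1; 0 -0.006 -0.547 -0.027 0.106 -0.003 -1"
}}

```text
time: 7.6
eef_pos: [0.4846, 0.4003, 0.1987]
eef_rot: [-0.351, 0.936, 0.0, -0.001]
force: [0.3, -0.1, 0.0]
gripper_width: 0.0855
```

```bash
python3 - <<'E'
from h import *
from cell import arm
s=arm.state();print(s["time"],s["eef_pos"],s["joints"].round(3),s["dq"].round(3))
c=arm.read_camera("wrist");np.savez("wrist8.npz",**c);cv2.imwrite("pics/wrist8.png",c["image"][:,:,::-1])
im=c["image"];hsv=cv2.cvtColor(im,cv2.COLOR_RGB2HSV)
m=(((hsv[...,0]<8)|(hsv[...,0]>172))&(hsv[...,1]>110)&(hsv[...,2]>50)).astype(np.uint8)
k,l,st,ce=cv2.connectedComponentsWithStats(m)
for i in range(1,k):
    if st[i,4]>60: print(st[i],ce[i].round(1),wplane(c,*ce[i],.085).round(4))
E
```

```text
7.6 [0.48460313 0.40031085 0.19874601] [ 6.420e-01  4.840e-01  1.680e+00  1.000e-03  9.800e-01 -1.646e+00] [-0.021 -0.018  0.026 -0.005  0.007  0.048]
[342  36  50  41 768] [366.8  56.4] [0.366  0.3438 0.085 ]
[262 193  22  25 402] [272.5 205.8] [0.4886 0.3637 0.085 ]
[222 194  25  25 420] [233.5 206.4] [0.5073 0.3424 0.085 ]
[380 194  24  24 401] [391.5 205.7] [0.4324 0.4278 0.085 ]
[  0 228  10  21 114] [  3.6 237.8] [0.6823 0.1766 0.085 ]
[303 236  21  25 381] [312.3 249.4] [0.4947 0.4065 0.085 ]
[  0 255  14  14 122] [  7.1 262. ] [0.7033 0.1905 0.085 ]
[ 58 301  14  18 173] [ 63.9 310.8] [0.6965 0.2707 0.085 ]
```

View pics/wrist8.png

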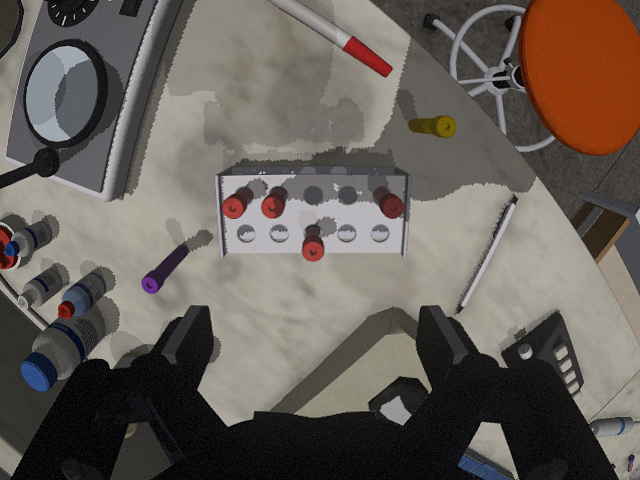

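The wrist view shows the wanted tube alone at (312,249) in the back row, with the front-row tubes at (233,206), (272,206) and (391,206). I cross-check its position from the neighbouring empty holes.

```bash
python3 - <<'E'
from h import *
from cell import arm
c=load("wrist8")
for u,v in[(246,233),(279,233),(346,233),(380,233),(313,195),(347,195)]:print((u,v),wplane(c,u,v,.048).round(4))
cv2.imwrite("pics/w8c.png",cv2.resize(c["image"][160:270,205:420,::-1],None,fx=3.6,fy=3.6,interpolation=cv2.INTER_CUBIC))
print(wproj(c,[.4942,.4063,.092]),wproj(c,[.4942,.4063,.048]),wproj(c,[.4942,.4063,.085]))
s=arm.state();plan(s,down(np.radians(221.2)),[.4942,.4063,.066])
E
```

```text
(246, 233) [0.5301 0.3636 0.048 ]
(279, 233) [0.5119 0.3846 0.048 ]
(346, 233) [0.4755 0.4266 0.048 ]
(380, 233) [0.4566 0.4481 0.048 ]
(313, 195) [0.4693 0.385  0.048 ]
(347, 195) [0.4512 0.4056 0.048 ]
[312.48638719 251.90886738] [312.70998462 233.97103242] [312.52635962 248.68757374]
rot [ 0.0008 -0.0025 -0.0045] (deg 0.3) shift [-0.0122 -0.0013  0.1329] len 0.133
```

View pics/w8c.png

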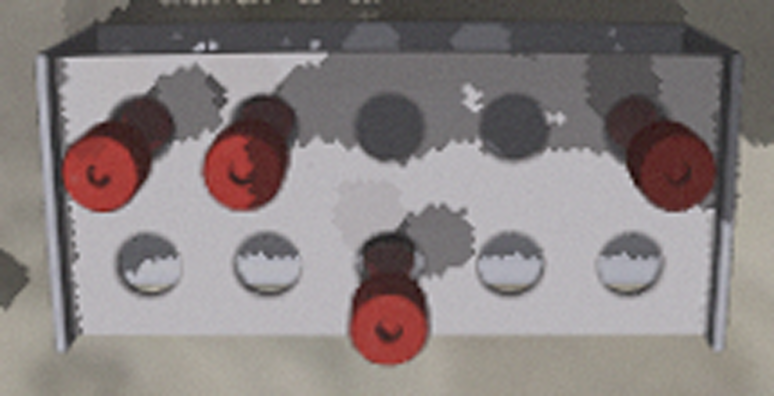

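```bash
python3 - <<'E'
from h import *
c=load("wrist8")
p=wplane(c,196,243,0);q=wplane(c,150,285,.088);print(p,q)
# finger end along rack -y
d=np.array([np.cos(np.radians(131.2)),np.sin(np.radians(131.2))]);f=np.array([.4941,.406])-.057*d;print(f,np.hypot(*(q[:2]-f)))
E
```

```text
[0.58927637 0.33338583 0.        ] [0.60339783 0.32726935 0.088     ]
[0.5316453  0.36311235] 0.0802068962209224
```

>>> {"method": "send_rows", "body": {
  "moves": "0 0 0 -0.011 -0.002 0.03 -1; 0 0 0 -0.011 -0.002 0.065 -1; 0 0 0 -0.011 -0.002 0.1 -1; 0 0 0 -0.011 -0.002 0.1 -1; 0 0 0 -0.011 -0.002 0.1 -1"
}}

```text
time: 8.28
eef_pos: [0.4943, 0.4048, 0.0998]
eef_rot: [-0.349, 0.937, -0.0, -0.001]
force: [-0.0, 0.2, 0.7]
gripper_width: 0.0857
```

```bash
python3 - <<'E'
from h import *
from cell import arm
s=arm.state();print(s["time"],s["eef_pos"],s["joints"].round(3),s["dq"].round(3))
c=arm.read_camera("wrist");np.savez("wrist9.npz",**c);cv2.imwrite("pics/wrist9.png",c["image"][:,:,::-1])
print(wproj(c,[.4941,.406,.092]),wproj(c,s["eef_pos"]))
im=c["image"];hsv=cv2.cvtColor(im,cv2.COLOR_RGB2HSV)
m=(((hsv[...,0]<8)|(hsv[...,0]>172))&(hsv[...,1]>110)&(hsv[...,2]>50)).astype(np.uint8)
k,l,st,ce=cv2.connectedComponentsWithStats(m)
for i in range(1,k):
    if st[i,4]>200: print(st[i],ce[i].round(1),wplane(c,*ce[i],.085).round(4))
plan(s,down(np.radians(221.2)),[.4941,.4060,.066])
E
```

```text
8.275 [0.49434562 0.40477304 0.09983477] [ 6.380e-01  6.130e-01  1.732e+00  1.000e-03  7.990e-01 -1.646e+00] [ 0.003 -0.016 -0.012  0.    -0.003 -0.007]
[317.68691411 303.06638172] [315.3524004  310.08064419]
[ 358    0   70   44 1287] [394.8  18.2] [0.3768 0.3478 0.085 ]
[ 236  211   38   42 1179] [254.9 231.6] [0.4883 0.3638 0.085 ]
[ 421  211   40   40 1146] [440.7 230.7] [0.4324 0.4277 0.085 ]
[ 176  212   39   41 1097] [194.6 232.3] [0.5071 0.3424 0.085 ]
[302 276  34  41 973] [318.3 298. ] [0.4946 0.4069 0.085 ]
[  0 343  17  23 216] [  5.8 355.3] [0.6844 0.2759 0.085 ]
rot [ 0.0007 -0.002  -0.0059] (deg 0.4) shift [-0.0007  0.0011  0.0338] len 0.034
```

View pics/wrist9.png

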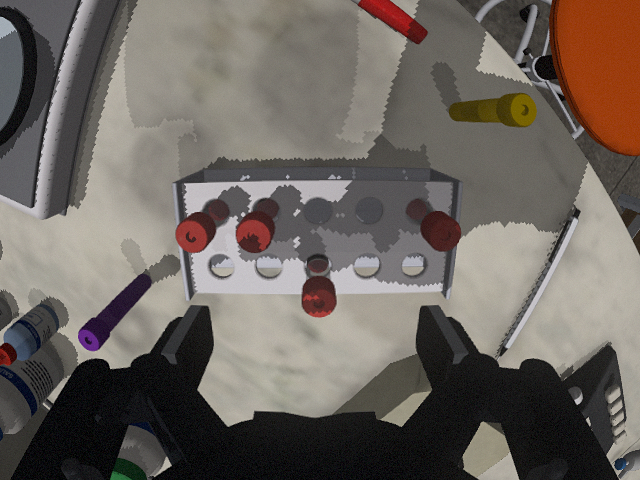

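>>> {"method": "send_rows", "body": {
  "moves": "0 0 -0.005 -0.001 0.0014 0.018 -1; 0 0 -0.005 -0.001 0.0014 0.034 -1; 0 0 -0.005 -0.001 0.0014 0.034 -1"
}}

```text
time: 8.7
eef_pos: [0.4935, 0.4062, 0.0646]
eef_rot: [-0.352, 0.936, -0.0, -0.002]
force: [-0.6, -0.4, 0.1]
gripper_width: 0.0856
```

>>> {"method": "send_rows", "body": {
  "moves": "0 0 0 0 0 0 0.3; 0 0 0 0 0 0 1; 0 0 0 0 0 0 1; 0 0 0 0 0 0 1; 0 0 0 0 0 0 1",
  "grip_force": 25
}}

```text
time: 9.32
eef_pos: [0.4936, 0.4063, 0.0649]
eef_rot: [-0.352, 0.936, -0.0, -0.002]
force: [-0.7, -0.8, 2.8]
gripper_width: 0.0152
```

>>> {"method": "send_rows", "body": {
  "moves": "0 0 0 0 0 0 1; 0 0 0 0 0 0 1"
}}

```text
time: 9.57
eef_pos: [0.4936, 0.4063, 0.065]
eef_rot: [-0.352, 0.936, -0.0, -0.002]
force: [0.3, -0.3, 1.5]
gripper_width: 0.0153
```

```bash
python3 - <<'E'
from h import *
from cell import arm
s=arm.state();print(s["time"],s["eef_pos"],s["force"],s["gripper_width"])
c=arm.read_camera("wrist");np.savez("wrist10.npz",**c);cv2.imwrite("pics/wrist10.png",c["image"][:,:,::-1])
E
```

```text
9.575 [0.49364112 0.40634369 0.06497869] [ 0.27804264 -0.31578739  1.45813705] 0.015269547003349144
```

View pics/wrist10.png

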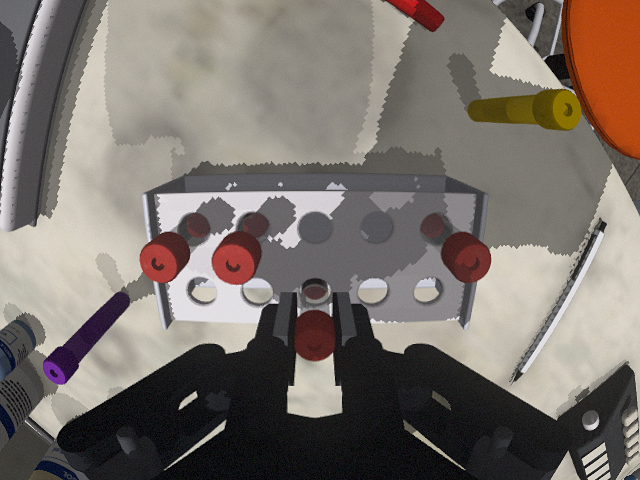

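The cap is gripped at 15.3 mm opening. I draw it straight up.

>>> {"method": "send_rows", "body": {
  "moves": "0 0 0 0 0 -0.012 1; 0 0 0 0 0 -0.03 1; 0 0 0 0 0 -0.05 1; 0 0 0 0 0 -0.07 1; 0 0 0 0 0 -0.09 1"
}}

```text
time: 10.25
eef_pos: [0.4941, 0.4067, 0.1572]
eef_rot: [-0.352, 0.936, 0.0, -0.001]
force: [0.1, 0.0, -0.4]
gripper_width: 0.0151
```

>>> {"method": "send_rows", "body": {
  "moves": "0 0 0 0 0 -0.03 1; 0 0 0 0 0 -0.06 1; 0 0 0 0 0 -0.09 1; 0 0 0 0 0 -0.09 1; 0 0 0 0 0 -0.09 1"
}}

```text
time: 10.88
eef_pos: [0.4941, 0.4065, 0.2476]
eef_rot: [-0.352, 0.936, 0.0, -0.001]
force: [-0.2, 0.3, 0.3]
gripper_width: 0.0149
```

```bash
python3 - <<'E'
from h import *
from cell import arm
s=arm.state();print(s["time"],s["eef_pos"],s["force"],s["gripper_width"],s["joints"].round(3))
for n in("wrist","scene","side"):
    c=arm.read_camera(n);np.savez(n+"11.npz",**c);cv2.imwrite(f"pics/{n}11.png",c["image"][:,:,::-1])
c=load("scene11");print(proj(c,s["eef_pos"]));u,v=proj(c,s["eef_pos"]).astype(int)
cv2.imwrite("pics/sc11.png",cv2.resize(c["image"][v-110:v+120,u-110:u+110,::-1],None,fx=2.6,fy=2.6,interpolation=cv2.INTER_CUBIC))
E
```

```text
10.875 [0.49408363 0.40654866 0.24760318] [-0.21805927  0.31590243  0.34233952] 0.014944946936542748 [ 6.410e-01  4.520e-01  1.602e+00  1.000e-03  1.090e+00 -1.649e+00]
[213.13196172 211.7303259 ]
```

View pics/sc11.png

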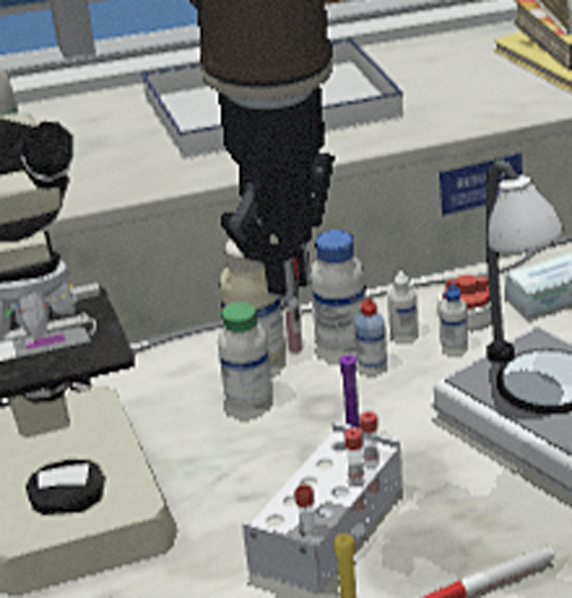

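View pics/side11.png

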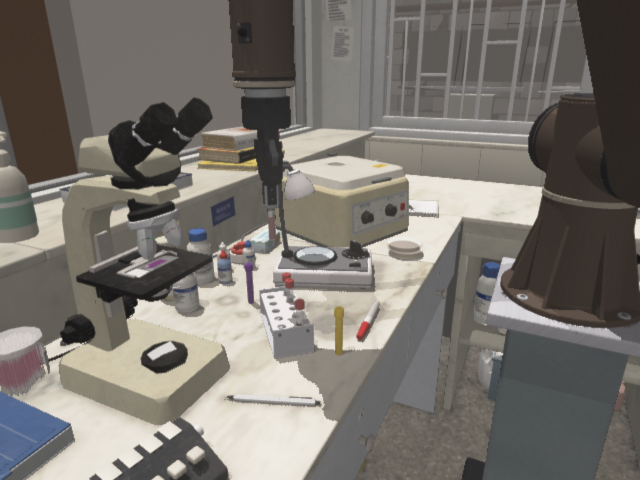

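```bash
cat >> h.py <<'E'
def lean(az,th):
    a=np.radians(az);t=np.radians(th);u=np.array([np.sin(t)*np.cos(a),np.sin(t)*np.sin(a),np.cos(t)])
    x=np.array([np.cos(t)*np.cos(a),np.cos(t)*np.sin(a),-np.sin(t)]);z=-u
    return Ro.from_matrix(np.c_[x,np.cross(z,x),z]),u
E
python3 - <<'E'
from h import *
import kin
from cell import arm
s=arm.state()
c=load("scene11");print(proj(c,[.4941,.4065,.1866]),proj(c,[.4941,.4065,.2746]));c=load("side11");print(proj(c,[.4941,.4065,.1866]))
R,u=lean(135,0);rv,d=plan(s,R,[.46,.27,.25])
for i in range(1,11):print((rv*i/9).round(2)[2],(d*i/9).round(3))
T=np.array([.5427,.1462,.102])
j=s["joints"]
for p,(R,u) in (([.46,.27,.25],lean(135,0)),([.46,.27,.22],lean(135,20)),([.46,.27,.20],lean(135,40)),(T+.061*lean(135,40)[1],lean(135,40))):
    j,e=kin.ik(np.array(p),R,j);print(j.round(2),round(e,4))
E
```

```text
[215.48791383 235.75806655] [212.07428267 200.63366781]
[271.55744999 238.79640924]
rot [-0.0017 -0.0031  1.504 ] (deg 86.2) shift [ 0.1153 -0.0804 -0.0033] len 0.141
0.17 [ 0.013 -0.009 -0.   ]
0.33 [ 0.026 -0.018 -0.001]
0.5 [ 0.038 -0.027 -0.001]
0.67 [ 0.051 -0.036 -0.001]
0.84 [ 0.064 -0.045 -0.002]
1.0 [ 0.077 -0.054 -0.002]
1.17 [ 0.09  -0.063 -0.003]
1.34 [ 0.102 -0.071 -0.003]
1.5 [ 0.115 -0.08  -0.003]
1.67 [ 0.128 -0.089 -0.004]
[ 0.47  0.3   1.84  0.    1.   -0.31] 0.0
[ 0.7   0.33  1.93 -0.45  0.89  0.2 ] 0.0
[ 0.9   0.46  1.99 -0.86  1.    0.71] 0.0
[ 0.69  0.51  2.1  -1.09  0.81  0.8 ] 0.0
```

The tube's lower end projects to (215.5,236) and appears at about (216,236), so it hangs as expected. I swing clear of the rack and turn.

>>> {"method": "send_rows", "body": {
  "moves": "0 0 0.16 0.013 -0.009 0 1; 0 0 0.32 0.026 -0.018 0 1; 0 0 0.48 0.038 -0.027 0 1; 0 0 0.64 0.051 -0.036 0 1; 0 0 0.8 0.064 -0.045 -0.002 1"
}}

```text
time: 11.65
eef_pos: [0.4748, 0.3297, 0.2478]
eef_rot: [0.043, 0.999, -0.001, -0.002]
force: [0.1, 0.1, 0.4]
gripper_width: 0.0149
```

```bash
python3 - <<'E'
from h import *
from cell import arm
s=arm.state();print(s["eef_pos"],s["joints"].round(2))
R,u=lean(135,0);plan(s,R,[.46,.27,.25])
E
```

```text
[0.4747938  0.3296661  0.24782378] [ 0.55  0.37  1.74  0.    1.04 -0.93]
rot [-0.0038 -0.0029  0.6987] (deg 40.0) shift [ 0.0096 -0.0607 -0.002 ] len 0.062
```

>>> {"method": "send_rows", "body": {
  "moves": "0 0 0.16 0.002 -0.015 0 1; 0 0 0.32 0.004 -0.03 0 1; 0 0 0.48 0.007 -0.045 -0.001 1; 0 0 0.64 0.009 -0.056 -0.002 1; -0.004 -0.003 0.7 0.01 -0.061 -0.002 1"
}}

```text
time: 12.28
eef_pos: [0.4592, 0.269, 0.2495]
eef_rot: [0.385, 0.923, -0.0, -0.0]
force: [-0.9, 0.6, -0.8]
gripper_width: 0.015
```

```bash
python3 - <<'E'
from h import *
from cell import arm
s=arm.state();print(s["eef_pos"],s["joints"].round(2))
R,u=lean(135,40);plan(s,R,[.45,.255,.23])
E
```

```text
[0.4591685  0.2690442  0.24950041] [ 0.47  0.3   1.84 -0.    1.   -0.31]
rot [-0.0028 -0.6984 -0.0048] (deg 40.0) shift [-0.0035 -0.0164  0.0195] len 0.026
```

>>> {"method": "send_rows", "body": {
  "moves": "0 -0.12 0 0 0 0 1; 0 -0.24 0 0 0 0 1; 0 -0.35 0 0 0 0 1; 0 -0.35 0 0 0 0 1"
}}

```text
time: 12.78
eef_pos: [0.4578, 0.2699, 0.2485]
eef_rot: [0.378, 0.909, -0.068, 0.16]
force: [-0.5, 0.2, -0.5]
gripper_width: 0.0153
```

```bash
python3 - <<'E'
from h import *
import kin
from cell import arm
s=arm.state();print(s["eef_pos"],s["joints"].round(3),s["dq"].round(2))
Rm=Ro.from_quat(s["eef_rot"])
for L in(.2,.25,.3,.35,.4):
    P=dict(kin.P,L3=L);a,b=kin.fk(s["joints"],P);print(L,(a-s["eef_pos"]).round(4),(b.inv()*Rm).magnitude())
plan(s,lean(135,40)[0],[.45,.255,.22])
E
```

```text
[0.45782516 0.2698694  0.24851258] [ 0.716  0.3    1.906 -0.431  0.96   0.186] [-0.05 -0.01 -0.02  0.07 -0.   -0.1 ]
0.2 [-0.0414  0.0417 -0.0105] 5.096309351508903e-16
0.25 [-0.0294  0.0295 -0.0074] 5.096309351508903e-16
0.3 [-0.0174  0.0172 -0.0044] 5.096309351508903e-16
0.35 [-0.0055  0.005  -0.0014] 5.096309351508903e-16
0.4 [ 0.0065 -0.0073  0.0017] 5.096309351508903e-16
rot [-0.0039 -0.3483 -0.0004] (deg 20.0) shift [ 0.0051 -0.0159  0.0286] len 0.033
```

```bash
sed -i 's/L3=.35/L3=.3725/' kin.py; python3 - <<'E'
from h import *
import kin
from cell import arm
s=arm.state();j=s["joints"];T=np.array([.5427,.1462,.102])
R,u=lean(135,40)
for p in([.45,.255,.22],[.48,.21,.2],T+.061*u+[0,0,.03],T+.061*u):
    j,e=kin.ik(np.array(p),R,j);print(np.round(p,4),j.round(2),round(e,4))
E
```

```text
[0.45  0.255 0.22 ] [ 0.93  0.42  2.01 -0.84  1.02  0.71] 0.0
[0.48 0.21 0.2 ] [ 0.82  0.43  2.07 -0.93  0.93  0.73] 0.0
[0.515  0.1739 0.1787] [ 0.72  0.47  2.09 -1.02  0.85  0.74] 0.0
[0.515  0.1739 0.1487] [ 0.72  0.52  2.1  -1.08  0.81  0.83] 0.0
```

>>> {"method": "send_rows", "body": {
  "moves": "0 -0.1 0 0 -0.004 0 1; 0 -0.2 0 0 -0.008 0 1; 0 -0.3 0 0 -0.012 0.01 1; -0.004 -0.348 0 0.005 -0.016 0.02 1; -0.004 -0.348 0 0.005 -0.016 0.029 1"
}}

```text
time: 13.4
eef_pos: [0.4495, 0.2544, 0.2183]
eef_rot: [0.359, 0.869, -0.132, 0.315]
force: [0.1, -0.7, -0.6]
gripper_width: 0.0151
```

```bash
python3 - <<'E'
from h import *
from cell import arm
s=arm.state();print(s["eef_pos"],s["joints"].round(3),s["force"])
R,u=lean(135,40);T=np.array([.5427,.1462,.102])
plan(s,R,T+.061*u+[-.0,0,.025]);plan(s,R,T+.061*u)
for n in("scene","side"):
    c=arm.read_camera(n);np.savez(n+"12.npz",**c);cv2.imwrite(f"pics/{n}12.png",c["image"][:,:,::-1])
E
```

```text
[0.44946977 0.25436059 0.21828376] [ 0.925  0.42   2.014 -0.841  1.02   0.71 ] [ 0.06126102 -0.66314686 -0.59236554]
rot [-0.0024 -0.0019  0.0021] (deg 0.2) shift [-0.0506 -0.0104  0.1004] len 0.113
rot [-0.0024 -0.0019  0.0021] (deg 0.2) shift [-0.0345 -0.0103  0.1196] len 0.125
```

View pics/side12.png

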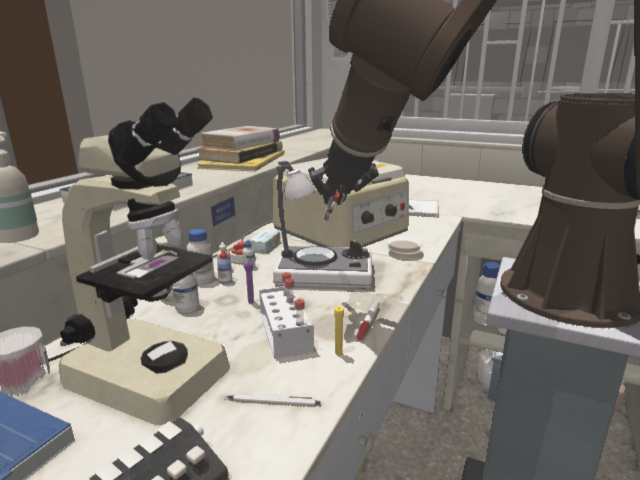

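View pics/scene12.png

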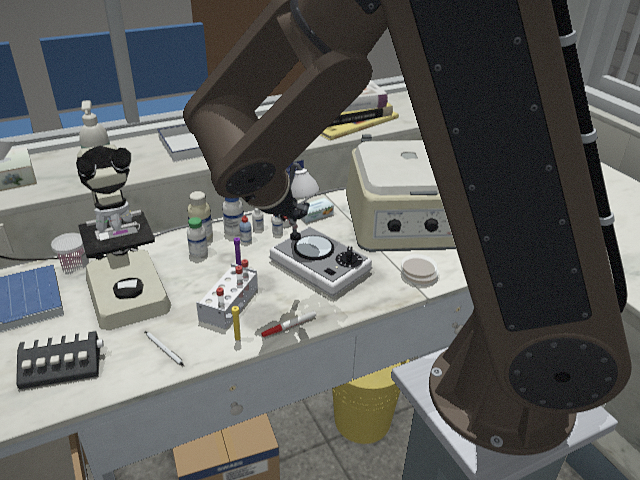

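The tube is held leaning, clear of the lamp. I approach to 25 mm above the final point.

>>> {"method": "send_rows", "body": {
  "moves": "0 0 0 -0.012 -0.002 0.025 1; 0 0 0 -0.025 -0.005 0.05 1; 0 0 0 -0.038 -0.008 0.075 1; -0.002 -0.002 0.002 -0.05 -0.01 0.1 1; -0.002 -0.002 0.002 -0.05 -0.01 0.1 1"
}}

```text
time: 14.12
eef_pos: [0.5163, 0.1724, 0.1741]
eef_rot: [0.362, 0.867, -0.131, 0.315]
force: [-0.4, -0.5, 0.1]
gripper_width: 0.0148
```

```bash
python3 - <<'E'
from h import *
from cell import arm
s=arm.state();print(s["eef_pos"],s["joints"].round(3),s["force"])
R,u=lean(135,40);T=np.array([.5427,.1462,.102])
plan(s,R,T+.061*u)
Rt=Ro.from_quat(s["eef_rot"]);end=s["eef_pos"]+.061*Rt.as_matrix()[:,2]
for n in("scene","side","wrist"):
    c=arm.read_camera(n);np.savez(n+"13.npz",**c)
    f=wproj if n=="wrist" else proj
    print(n,"end",end,f(c,end))
    if n!="wrist":
        x,y=f(c,end).astype(int);i=c["image"][y-70:y+70,x-70:x+70,::-1];cv2.imwrite(f"pics/{n}13.png",cv2.resize(i,None,fx=4,fy=4,interpolation=cv2.INTER_CUBIC))
    else: cv2.imwrite(f"pics/{n}13.png",c["image"][:,:,::-1])
E
```

```text
[0.5162773  0.17235234 0.17406909] [ 0.714  0.472  2.091 -1.031  0.843  0.752] [-0.43305753 -0.50291211  0.10832076]
rot [-0.0031 -0.0011 -0.0041] (deg 0.3) shift [0.0178 0.0002 0.0181] len 0.025
scene end [0.54383285 0.14453049 0.12729691] [313.88997653 220.29568861]
side end [0.54383285 0.14453049 0.12729691] [313.90344077 223.1097888 ]
wrist end [0.54383285 0.14453049 0.12729691] [312.79200504 259.45006625]
```

View pics/scene13.png

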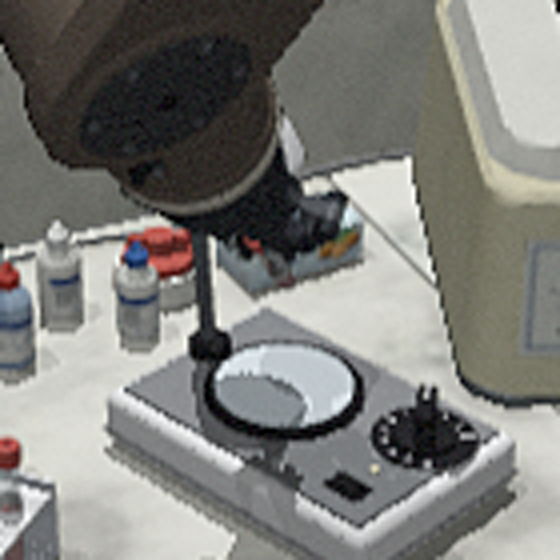

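View pics/side13.png

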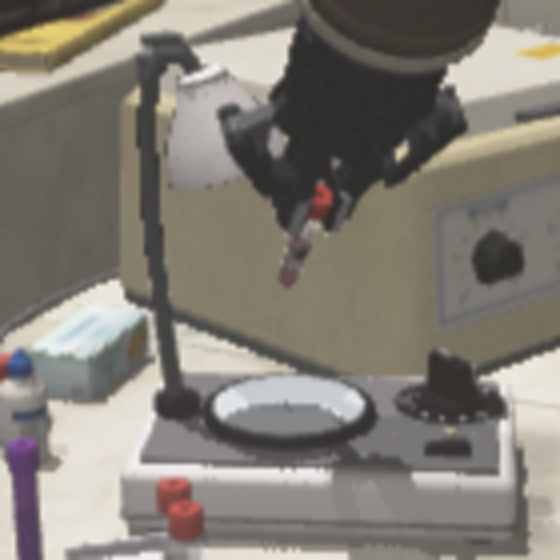

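View pics/wrist13.png

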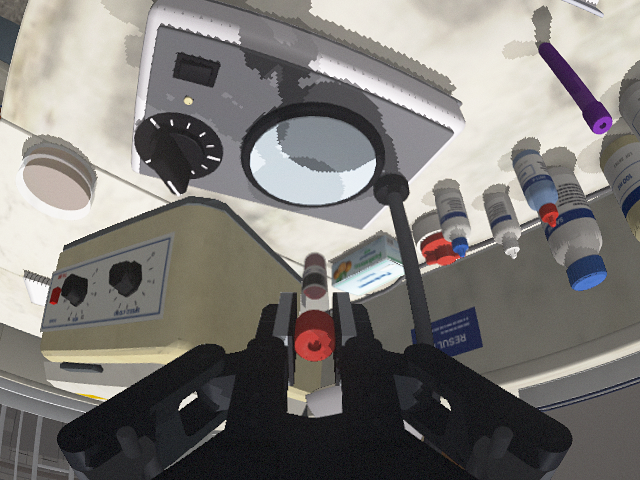

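In the side view the tube end is at about crop (289,284), predicted (284,280), so the estimate holds. I lower the last 25 mm.

>>> {"method": "send_rows", "body": {
  "moves": "0 0 0 0.006 0 0.006 1; 0 0 0 0.012 0 0.012 1; -0.003 -0.001 -0.004 0.018 0 0.018 1; -0.003 -0.001 -0.004 0.018 0 0.018 1; -0.003 -0.001 -0.004 0.018 0 0.018 1"
}}

```text
time: 14.9
eef_pos: [0.5142, 0.1761, 0.1492]
eef_rot: [0.359, 0.869, -0.13, 0.316]
force: [-0.1, -0.5, 0.2]
gripper_width: 0.0152
```

```bash
python3 - <<'E'
from h import *
from cell import arm
s=arm.state();print(s["time"],s["eef_pos"],s["joints"].round(3),s["dq"].round(3),s["force"],s["gripper_width"])
R,u=lean(135,40);T=np.array([.5427,.1462,.102])
plan(s,R,T+.061*u)
M=Ro.from_quat(s["eef_rot"]).as_matrix();end=s["eef_pos"]+.061*M[:,2];print("end",end,"lean",np.degrees(np.arccos(-M[2,2])))
for n in("scene","side","wrist"):
    c=arm.read_camera(n);np.savez(n+"14.npz",**c)
    f=wproj if n=="wrist" else proj
    print(n,f(c,end),f(c,end-.088*M[:,2]))
    if n=="side":
        x,y=f(c,end).astype(int);i=c["image"][y-60:y+60,x-70:x+70,::-1];cv2.imwrite(f"pics/{n}14.png",cv2.resize(i,None,fx=5,fy=5,interpolation=cv2.INTER_CUBIC))
    else: cv2.imwrite(f"pics/{n}14.png",c["image"][:,:,::-1])
E
```

```text
14.9 [0.51416083 0.1761471  0.14924324] [ 0.723  0.516  2.108 -1.082  0.814  0.827] [-0.004 -0.008 -0.002  0.003  0.001  0.   ] [-0.05856144 -0.45476709  0.19944034] 0.015183428506578124
rot [0.0026 0.0003 0.0014] (deg 0.2) shift [-0.0013 -0.001   0.0018] len 0.002
end [0.54200773 0.14852134 0.10252743] lean 40.01883988413133
scene [312.58551754 229.46665495] [305.22096614 217.99480389]
side [313.94261683 233.94973106] [322.22217993 212.8288019 ]
wrist [314.20293523 258.63692609] [314.14163327 342.84855761]
```

View pics/side14.png

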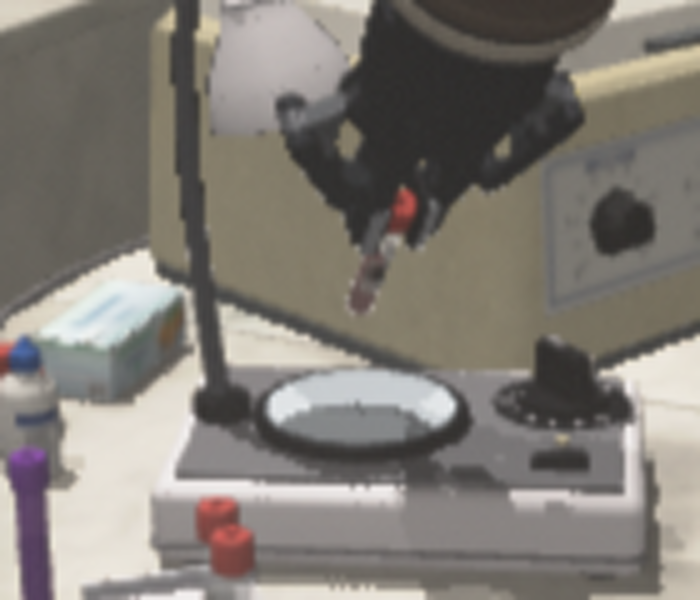

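View pics/wrist14.png

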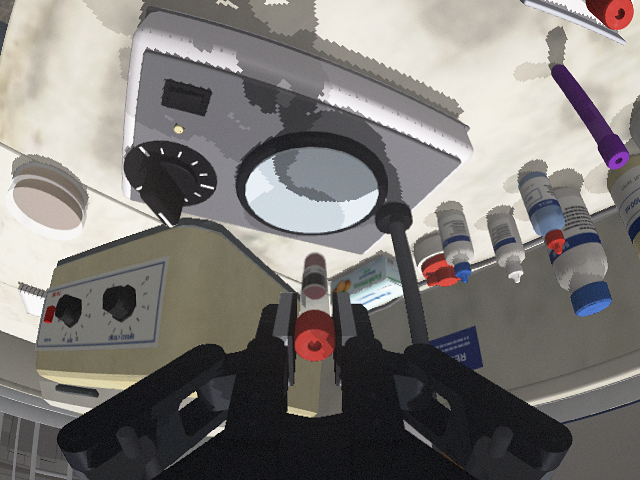

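View pics/scene14.png

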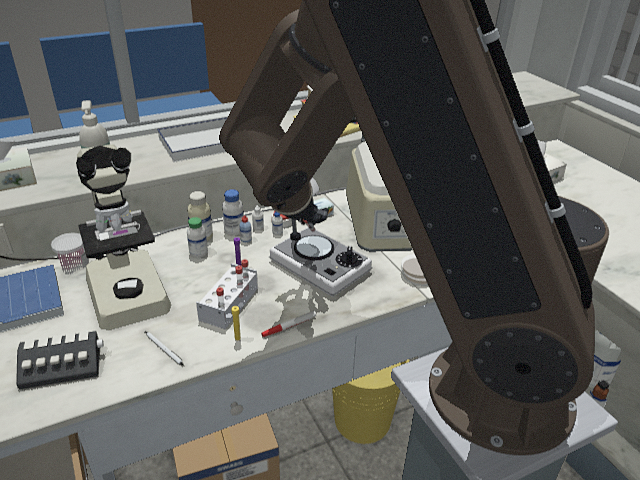

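```bash
python3 - <<'E'
from h import *
from cell import arm
s=load("side14");x0,y0=313-70,233-60
print("mirror side",onplane(s,x0+363/5,y0+409/5,.053),"proj of est",proj(s,[.5427,.1462,.052]), (x0+363/5,y0+409/5))
# tube end + mirror in scene0 rim fit
c=load("scene0");W=c["image"][160:300,260:390]
print("scene proj of mirror est",proj(c,[.5427,.1462,.052]))
print("tube end side at z .102",onplane(s,x0+360/5,y0+309/5,.103))
c=load("wrist14");print("mirror wrist proj",wproj(c,[.5427,.1462,.052]))
st=arm.state();plan(st,lean(135,40)[0],np.array([.5427,.1462,.102])+.061*lean(135,40)[1]);print(st["eef_pos"],st["dq"].round(4))
E
```

```text
mirror side [0.53645883 0.1520707  0.053     ] proj of est [314.3166865 253.8807635] (315.6, 254.8)
scene proj of mirror est [312.96352704 245.7982825 ]
tube end side at z .102 [0.53673296 0.1537202  0.103     ]
mirror wrist proj [312.34172755 193.82984506]
rot [0.003  0.0003 0.0007] (deg 0.2) shift [-0.0011 -0.0012  0.0019] len 0.002
[0.51434072 0.17619839 0.14951466] [-0.0011 -0.002   0.0007 -0.0001 -0.0008  0.0004]
```

```bash
python3 - <<'E'
from h import *
from cell import arm
a,b=load("scene0")["image"],load("scene14")["image"]
for im in(a,b):
    hsv=cv2.cvtColor(im,cv2.COLOR_RGB2HSV);m=(((hsv[...,0]<8)|(hsv[...,0]>172))&(hsv[...,1]>130)&(hsv[...,2]>60)).astype(np.uint8)
    k,l,st,ce=cv2.connectedComponentsWithStats(m);print([tuple(ce[i].round(1)) for i in range(1,k) if 25<st[i,4]<60 and ce[i][0]<260])
print(arm.job_done())
E
```

```text
[(np.float64(244.4), np.float64(263.0)), (np.float64(238.5), np.float64(269.8)), (np.float64(219.6), np.float64(273.0)), (np.float64(219.4), np.float64(291.5))]
[(np.float64(244.5), np.float64(263.0)), (np.float64(238.5), np.float64(269.7)), (np.float64(219.5), np.float64(291.5))]
the job is handed in; nothing more can be done
None
```

I turned the brightness dial from about 5.4 to 7, then drew the lone back-row tube straight up. It is held still over the mirror, leaning 40° to the viewer's front-left, away from the lamp, and the job is handed in. The robot's clock read about 15 s of the 72 s allowed.

**Dial:** the pointer sits 53.8 to 54.3° clockwise of the tick for 5, against 54° for setting 7.

**Tube:**
- By the arm's reading the lean is 40.0°, with the rounded end about 50 mm above the mirror and 2 mm off its centre.
- The arm was motionless, with no contact force on it, and the grip opening was steady at 15 mm.

**Rack and other tubes:** the front-row caps moved by at most 0.1 pixel from their starting places in the scene camera. I did not measure the dropper bottles; the last picture showed nothing disturbed.

**Disagreement:** taken alone, the side camera puts the mirror and the tube end each 6 to 8 mm from the wrist-camera positions. Both shift the same way, so they still agree to about 2 mm with each other. I kept the wrist-camera positions, and two wrist views agreed within 0.5 mm.

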